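# Load the parts basket, then hold the cleaner's lid open

### The arm

A 6-joint arm with a two-finger parallel gripper is mounted at the origin on the work surface. World frame = base frame: x ahead of the robot, y to its left, z up, the work surface at z = 0. Lengths are in m, angles in rad, forces in N, time in s.
With the tool pointing down it reaches from about 0.375 to 0.9 m from the base axis. Payload 3.1 kg.
Tool frame: the origin (TCP) lies between the finger pads; the fingertips stand 17 mm ahead of it and the grasp point (between the pads) lies 2 mm behind it (robot.nose_length is the distance from the TCP to the fingertips, in m); z points along the fingers, y is the line along which they close (so a half turn about z gives the same grasp; the last joint's range is limited). The gripper opens to 87 mm and grips with 3 to 60 N. Pads are 19 mm wide; open, the fingers measure 117 mm over their backs; the gripper's body (75 mm by 190 mm) begins 51 mm behind the grasp point.
Start: joints at [-1.28, 0.527, 1.433, -0, 1.181, -0.178], TCP at [0.283, -0.557, 0.24] pointing down, gripper open.
Joint ranges: [-3.08, 3.08], [-0.75, 2.2], [0.22, 2.44], [-1.43, 4.57], [0, 2.65], [-2.85, 2.85]. Speed limits (rad/s): [2.79, 2.79, 3.14, 3.14, 3.14, 3.14].

### API

Orientations are given as a unit quaternion [x, y, z, w].
In Python, from rig import robot, cams gives the robot as it stands.
- The arm moves only by the shell command python3 -m pendant 'ROWS' [FORCE]. ROWS is JSON, a list of rows, each an object with "jaw": the opening, from 0 (shut) to 1 (fully open); "linear": the shift along the tool's x, y, z in cm, a list of three; "twist": the turn about the tool's z in degrees. A call has 1 to 12 rows; each row shifts and turns the commanded pose from where the row before left it, along the tool's axes as they then stand; what a row does not reach is not made up. A row lasts 1/12 s, in which the tool goes at most 41.7 mm and 7.16 degrees, less where a joint would pass 70% of its speed; a pose out of reach is approached as far as the arm can. A call is refused whole if a number of a shift passes 4.17 or a number of a turn 7.16, either way. A call with a gripper value outside its range is refused whole. The fingers move at their own pace and stop on an object; FORCE is the grip in N (left out, the last holds). Time passes only in rows, so rows that do not move let the fingers close. It gives the time, the measured TCP pose, the force, the opening and the grip force at its end, in the units of the state.
- robot.get_obs(): the state, without advancing time (a new reading comes with each control period).
- cams.camera(name): name is "scene" or "top"; returns a dict with "color" (384x512x3 uint8, blue, green, red), "depth" (384x512 float32, m along the optical axis (not along the pixel's ray), 0 where there is no reading), "fov_y" (degrees; the focal length in pixels is half the picture's height over the tangent of half this angle, whatever the lens; pixels are square), "cx", "cy" (the principal point, pixels), "k1" (the pictures are not rectified: a ray, as slopes to the right and down, at radius r is drawn at 1 + k1 r^2 times it, then the intrinsics apply), "view" (4x4, takes a point from world to camera coordinates). Camera axes: x right, y down, z forward; pixel columns grow to the right and rows downward; lengths in m; the calibration is good to about 2 mm. A picture is of the moment at which its call begins.
- robot.hand_in(): hands the job in; it is judged then, once.
The state is a dict: "time": time; "q": joint angles; "joint_velocities": joint speeds; "joint_torque": joint torques, N m; "position": TCP position; "tool_rot": TCP orientation; "ft_force": force on the tool from outside, world axes, zero at the start; "moment": the same for the moment, N m; "grip_width": finger opening in m; "grip_force": force on a finger pad.
Only numpy, scipy, OpenCV 4.12 (cv2) and the standard library are available. Lean on these libraries where they do the work, as an engineer would, in place of code of your own. Each camera call takes 0.05 s, during which the arm holds its last target. There are 200 camera calls.

### The job

Get the small brass valve balls ready for washing: tip all six out of the blue cup into the steel basket, then stand the empty cup upright on the bench and let go of it. After that lift the lid of the parts cleaner by its black bar and hold it still, open at 60 degrees (a few degrees either way will do), so that a colleague can lower the basket in: the lid falls shut by itself, so the program finishes while still holding it. Leave the basket, the tamper, the portafilter and the tape roll where they stand.

Things in the scene. Friction and masses are not known exactly. Their poses are not given: they have to be found in the camera images.
- cup_center (a point): centre of the loose blue cup, on its axis, 30 mm above its foot; z runs up the axis to the mouth. Cup 60 mm high; a black rubber sleeve, square with cut corners, runs from 10 to 44 mm above the foot: its four upright flats, 40 mm wide and 64 mm apart, face the cup's +-x and +-y. Grip across two opposite flats (a grip across the corners lets the cup swivel). Holds the balls at the start
- cup: the same blue cup; origin at the centre of its foot, z up its axis. Inside it is a smooth cone, about 28 mm wide at the floor (4 mm above the foot) and 56 mm at the mouth; the round rim is 62 mm wide outside. About 0.15 kg, plus 0.12 kg of balls
- basket: open-topped stainless steel basket, 150 mm (its x) by 180 mm (its y) by 60 mm high, walls 4 mm, loose, 0.6 kg; origin at the centre of its underside, z up
- ball0_center (a point): centre of brass valve ball 1 of 6, 18 mm across with a dark bore, about 20 g, in the cup at the start; they roll freely, so they leave the cup when it is tipped past 80 degrees, and all are out by about 100
- ball1_center (a point): centre of brass valve ball 2 of 6, 18 mm across with a dark bore, about 20 g, in the cup at the start; they roll freely, so they leave the cup when it is tipped past 80 degrees, and all are out by about 100
- ball2_center (a point): centre of brass valve ball 3 of 6, 18 mm across with a dark bore, about 20 g, in the cup at the start; they roll freely, so they leave the cup when it is tipped past 80 degrees, and all are out by about 100
- ball3_center (a point): centre of brass valve ball 4 of 6, 18 mm across with a dark bore, about 20 g, in the cup at the start; they roll freely, so they leave the cup when it is tipped past 80 degrees, and all are out by about 100
- ball4_center (a point): centre of brass valve ball 5 of 6, 18 mm across with a dark bore, about 20 g, in the cup at the start; they roll freely, so they leave the cup when it is tipped past 80 degrees, and all are out by about 100
- ball5_center (a point): centre of brass valve ball 6 of 6, 18 mm across with a dark bore, about 20 g, in the cup at the start; they roll freely, so they leave the cup when it is tipped past 80 degrees, and all are out by about 100
- lid (a joint): lid angle of the parts cleaner, rad: 0 shut, grows as the front edge rises, stop at 1.4 (80 degrees); 60 degrees is 1.047. The lid is a steel plate 178 mm from hinge to front edge, 320 mm wide, 8 mm thick; it weighs about 0.4 kg, falls shut from any angle when let go, and has no spring and hardly any friction
- lid_hinge (a point): middle of the hinge line, on the cleaner's far upper edge, 160 mm above the bench; its axes turn with the lid (y along the hinge)
- lid_handle (a point): middle of the lid's black bar handle, a round bar 12 mm thick and 110 mm long parallel to the hinge (its y), 145 mm from the hinge towards the front; its axis stands 43 mm above the lid's underside, leaving 29 mm free between bar and lid; its axes turn with the lid
- cleaner: parts cleaner, fixed to the bench: white casing 180 mm (its x) by 320 mm (its y) by 160 mm high, blue flower print, black panel in front; origin at the centre of its underside; front to its -x, hinge along its +x upper edge
- tamper: coffee tamper, bystander, 58 mm wide, 90 mm high, wooden grip; origin under its foot
- portafilter: portafilter, bystander: steel bowl 70 mm wide and 45 mm high, black handle reaching 195 mm to its +y; origin under the bowl
- tape: white tape roll standing flat, bystander, 72 mm wide and 50 mm high; origin under its centre
Not all that is in view belongs to the job. What is shaped like the basket but pink is not meant. Of the things that look like the cup, take the one that is farthest from the robot's base at the start.

How it is judged:
On the way, in this order (a step that is already met when the one before it is completed fails the run):
1. all six balls lie in the basket (x of ball0_center in the frame of basket between -0.073 and 0.073 m and y of ball0_center in the frame of basket between -0.088 and 0.088 m and z of ball0_center in the frame of basket between 0 and 0.055 m and x of ball1_center in the frame of basket between -0.073 and 0.073 m and y of ball1_center in the frame of basket between -0.088 and 0.088 m and z of ball1_center in the frame of basket between 0 and 0.055 m and x of ball2_center in the frame of basket between -0.073 and 0.073 m and y of ball2_center in the frame of basket between -0.088 and 0.088 m and z of ball2_center in the frame of basket between 0 and 0.055 m and x of ball3_center in the frame of basket between -0.073 and 0.073 m and y of ball3_center in the frame of basket between -0.088 and 0.088 m and z of ball3_center in the frame of basket between 0 and 0.055 m and x of ball4_center in the frame of basket between -0.073 and 0.073 m and y of ball4_center in the frame of basket between -0.088 and 0.088 m and z of ball4_center in the frame of basket between 0 and 0.055 m and x of ball5_center in the frame of basket between -0.073 and 0.073 m and y of ball5_center in the frame of basket between -0.088 and 0.088 m and z of ball5_center in the frame of basket between 0 and 0.055 m), for 0.2 s.
2. the empty cup stands upright on the bench beside the basket, let go (all of step 1 and height (world z) of cup_center between 0.022 and 0.038 m and angle between cup_center's own z axis and vertical below 0.15 rad and contact force between cup and the arm below 0.3 N and contact force between cup and the fingers below 0.3 N and linear speed of cup below 0.05 m/s and horizontal distance between cup_center and basket above 0.08 m), for 0.2 s.
3. the lid is lifted to 60 degrees (53 to 67) and held (value of joint lid between 0.925025 and 1.16937 rad and (contact force between lid and the fingers above 0.3 N or contact force between lid and the arm above 0.3 N) and velocity of joint lid between -0.1 and 0.1 rad/s and contact force between lid and cup below 0.1 N and contact force between lid and basket below 0.1 N and contact force between lid and tamper below 0.1 N and contact force between lid and portafilter below 0.1 N and contact force between lid and tape below 0.1 N), for 0.3 s.
At the end, for the whole second after the job is handed in: All six balls lie in the basket; the cup stands upright (within 8 degrees) on the bench beside the basket, untouched; the robot alone holds the lid still at 60 degrees, give or take 7, pressing on it with at least 0.3 N, with nothing else propping it (all of step 2 and all of step 3); the arm keeps its last pose, push and grip.
It fails at once if the tamper, portafilter or tape roll is shifted by more than 40 mm (distance of any of tamper, portafilter, tape from where it was at the start of the episode above 0.04 m).
It fails at once if the basket is shifted by more than 40 mm (distance of basket from where it was at the start of the episode above 0.04 m).
It also fails if it takes over 72 s, if anything falls off the work surface, if the arm or the gripper's body presses on something with over 40 N, if the wrist force passes 120 N, or if a joint passes its speed limit or range.

## Working session

There is one attempt and no reset: what is moved stays moved. The work goes in short steps, Python scripts to look and compute and a shell command to move; the robot and the scene stay as the last step left them, time stands still between calls to the robot, and variables do not carry over. Pictures are saved under pics/ and viewed, at most 10 in all, crops included, and the job is handed in when it is done.

```bash
ls; mkdir -p pics
cat > h.py <<'E'
import numpy as np, cv2
from rig import robot, cams
def grab(n):
    return cams.camera(n)
def K(c):
    h,w=c["color"].shape[:2]; f=h/2/np.tan(np.radians(c["fov_y"])/2); return f
def rays(c,uv):
    uv=np.atleast_2d(np.asarray(uv,float)); f=K(c)
    d=(uv-[c["cx"],c["cy"]])/f; s=d.copy()
    for _ in range(20): s=d/(1+c["k1"]*(s**2).sum(1,keepdims=True))
    V=np.array(c["view"]); R=V[:3,:3]; o=-R.T@V[:3,3]
    return o,np.c_[s,np.ones(len(s))]@R
def onplane(c,uv,z):
    o,d=rays(c,uv); return o+d*((z-o[2])/d[:,2])[:,None]
def cloud(c):
    h,w=c["depth"].shape; v,u=np.mgrid[:h,:w]
    o,d=rays(c,np.c_[u.ravel(),v.ravel()]); P=o+d*c["depth"].reshape(-1,1)
    P[c["depth"].ravel()==0]=np.nan
    return P.reshape(h,w,3)
E
python3 - <<'E'
from h import *
a=grab("scene");b=grab("top")
for n,c in(("s",a),("t",b)):
    cv2.imwrite(f"pics/{n}0.png",c["color"]); np.savez(f"{n}0.npz",**c)
    V=np.array(c["view"]);print(n,c["fov_y"],c["k1"],c["cx"],c["cy"],-V[:3,:3].T@V[:3,3],(c["depth"]>0).mean())
print(robot.get_obs())
E
```

```text
pics
s 52.717060052696866 -0.03936347946966371 258.5628868851064 192.79720648184605 [1.29982721 0.32016878 1.12405712] 0.9960530598958334
t 48.18640351215417 0.023013320328259125 251.74105233600102 193.9415378209134 [ 0.46056295 -0.09955653  1.32312882] 0.9957122802734375
{'time': 0.1, 'q': array([-1.27950312e+00,  5.28378344e-01,  1.43378727e+00,  1.86943640e-05,
        1.18141752e+00, -1.78469481e-01]), 'joint_velocities': array([-0.00012064, -0.00172601, -0.00213271, -0.00201405,  0.00071518,
       -0.00145111]), 'joint_torque': array([-9.03925297e-05, -4.40983629e+01, -1.77151805e+01,  6.34765788e-02,
        5.33498602e-02, -3.32871070e-05]), 'position': array([ 0.28278328, -0.55665205,  0.23866214]), 'tool_rot': array([ 9.72542309e-01,  2.32724013e-01, -4.74831148e-05, -9.94139968e-04]), 'ft_force': array([-0.79725331, -0.59775054,  0.27255604]), 'moment': array([-0.01178276,  0.03652224, -0.0184051 ]), 'grip_force': 0.0, 'grip_width': 0.08682851945495355}
```

Run:
```python
import cv2,numpy as np
a=cv2.imread("pics/s0.png");b=cv2.imread("pics/t0.png")
cv2.imwrite("pics/s0b.png",cv2.resize(a,(800,600),interpolation=cv2.INTER_CUBIC))
cv2.imwrite("pics/t0b.png",cv2.resize(b,(800,600),interpolation=cv2.INTER_CUBIC))
```

```text
(no output)
```

View pics/s0b.png

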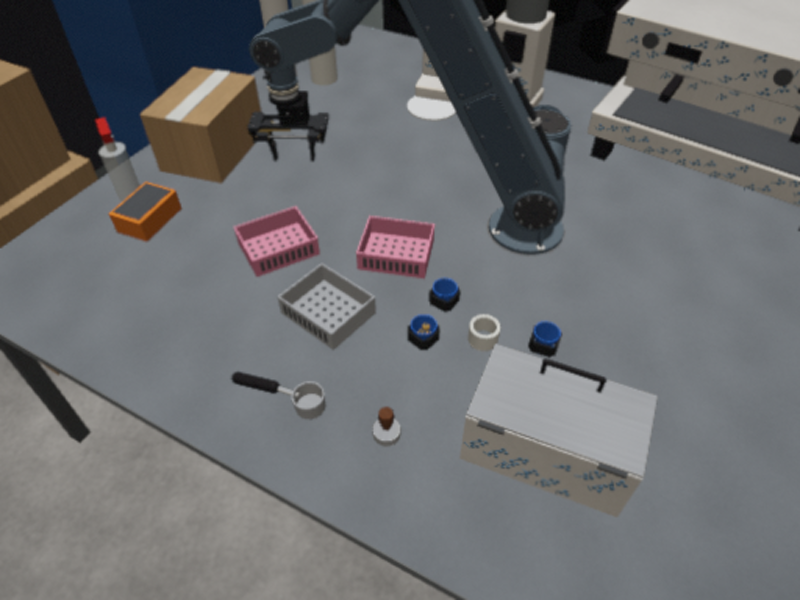

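View pics/t0b.png

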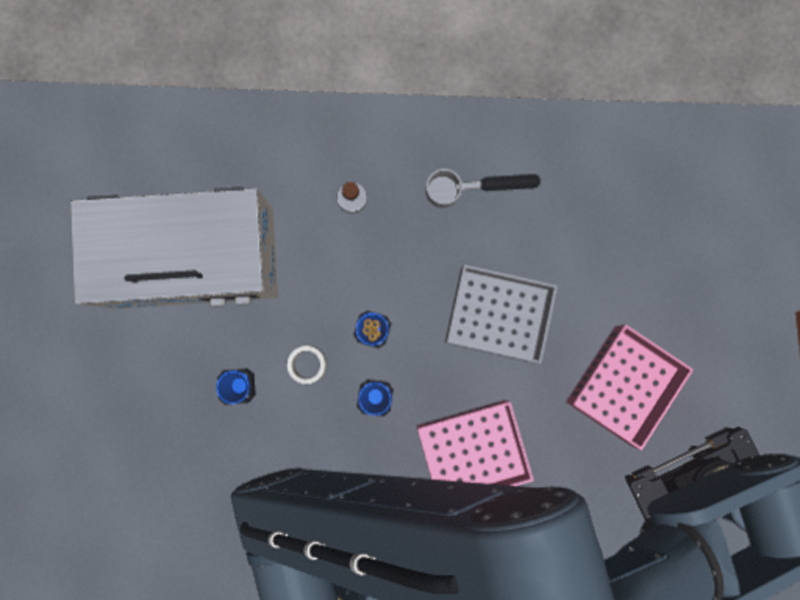

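The scene view (800x600) shows the blue cups at (423,330) holding brass balls, (445,292) and (546,337). The steel basket is at (327,305), between the robot and the portafilter at (290,393), with the pink baskets at (277,240) and (397,245). The tamper is at (387,425), the tape roll at (484,332), and the cleaner at (560,425) with its bar at (573,372).

In the top view the cups are at (372,328) with balls, (375,398) and (235,386). Up in that picture is +x, so the farthest from the base is (372,328), the one with the balls. Steel basket at (500,313), bar at (163,276).

```bash
python3 -m pendant --help 2>&1 | head -20
python3 - <<'E'
from h import *
c=dict(np.load("t0.npz"));im=c["color"];P=cloud(c);hsv=cv2.cvtColor(im,cv2.COLOR_BGR2HSV)
z=P[...,2]
blue=((hsv[...,0]>105)&(hsv[...,0]<130)&(hsv[...,1]>150)&(hsv[...,2]>50)).astype(np.uint8)
n,l,s,ce=cv2.connectedComponentsWithStats(blue)
for i in range(1,n):
    if s[i,4]>80:
        cs,_=cv2.findContours((l==i).astype(np.uint8),0,1);(x,y),r=cv2.minEnclosingCircle(cs[0])
        p=onplane(c,[[x,y],[x+r,y]],.06);print("blue",(x,y),r,p[0].round(4),np.linalg.norm(p[0]-p[1]).round(4),np.hypot(*p[0,:2]))
# objects by height above bench
print("bench z",np.nanmedian(z))
m=((z>.02)).astype(np.uint8)
n,l,s,ce=cv2.connectedComponentsWithStats(m)
for i in range(1,n):
    if s[i,4]>60:
        q=P[l==i];print(i,ce[i].round(0)*800/512,s[i,4],q.min(0).round(3),q.max(0).round(3))
        if s[i,4]<6000:
            # min-area rect in world xy of points
            r=cv2.minAreaRect(q[:,:2].astype(np.float32));print("   rect",np.round(r[0],4),np.round(r[1],4),round(r[2],1))
# basket rim
mm=(l==l[200,320]);
cv2.imwrite("pics/crop1.png",cv2.resize(im[185:280,130:370],(800,317),interpolation=cv2.INTER_CUBIC))
E
```

```text
invalid input: not JSON, or not a number
blue (237.875, 210.125) 10.64346694946289 [ 0.4942 -0.0691  0.06  ] 0.0313 0.49898320655903294
blue (148.92169189453125, 247.39157104492188) 11.102705955505371 [0.3782 0.1865 0.06  ] 0.0322 0.42164641216585125
blue (239.5, 254.76315307617188) 10.750410079956055 [ 0.3641 -0.0779  0.06  ] 0.0314 0.37237617060912603
bench z 0.001241695076380278
1 [484.375  182.8125] 546 [ 0.74  -0.389  0.02 ] [ 0.809 -0.164  0.052]
   rect [ 0.7746 -0.2763] [0.0676 0.225 ] 0.6
2 [351.5625 195.3125] 269 [ 0.726 -0.048  0.02 ] [0.779 0.007 0.094]
   rect [ 0.7521 -0.0204] [0.0514 0.0555] 5.7
3 [171.875  248.4375] 9012 [0.521 0.12  0.02 ] [0.734 0.456 0.215]
4 [506.25   310.9375] 629 [ 0.441 -0.413  0.02 ] [ 0.621 -0.21   0.067]
   rect [ 0.5307 -0.3123] [0.1811 0.1515] 79.1
5 [371.875 328.125] 419 [ 0.46  -0.104  0.02 ] [ 0.531 -0.034  0.069]
   rect [ 0.4951 -0.0686] [0.0645 0.0637] 75.4
7 [632.8125 384.375 ] 1053 [ 0.284 -0.669  0.02 ] [ 0.518 -0.447  0.068]
   rect [ 0.4015 -0.5604] [0.1545 0.184 ] 58.3
8 [304.6875 362.5   ] 246 [0.391 0.019 0.022] [0.459 0.088 0.057]
   rect [0.4249 0.0534] [0.0678 0.0693] 1.7
9 [234.375  385.9375] 376 [0.343 0.154 0.02 ] [0.414 0.22  0.066]
   rect [0.3784 0.1872] [0.0675 0.063 ] 6.0
10 [373.4375 396.875 ] 323 [ 0.333 -0.111  0.02 ] [ 0.399 -0.044  0.066]
   rect [ 0.3654 -0.0773] [0.0637 0.0639] 83.7
11 [525.   531.25] 28187 [-0.009 -0.641  0.02 ] [0.363 0.131 0.836]
```

View pics/crop1.png

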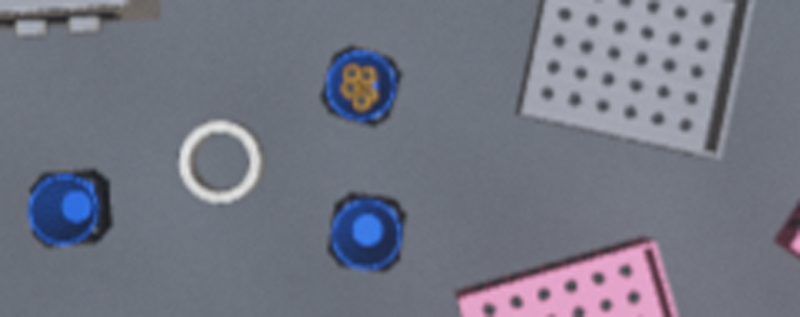

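The crop shows the brass balls in the upper-middle cup at (360,87). The lower cup at (367,232) and the left one at (68,208) are empty, so the choice is confirmed: centre about (0.494, -0.069), flats at 75°/-15°. The pendant only twists about the tool's z, so before I plan the pour I'll check what the arm does at the edge of its reach, in free air.

```bash
python3 -m pendant '[{"jaw":1,"linear":[3.7,1.8,0],"twist":0},{"jaw":1,"linear":[3.7,1.8,0],"twist":0},{"jaw":1,"linear":[3.7,1.8,0],"twist":0},{"jaw":1,"linear":[3.7,1.8,0],"twist":0},{"jaw":1,"linear":[3.7,1.8,0],"twist":0},{"jaw":1,"linear":[3.7,1.8,0],"twist":0},{"jaw":1,"linear":[3.7,1.8,0],"twist":0},{"jaw":1,"linear":[3.7,1.8,0],"twist":0},{"jaw":1,"linear":[3.7,1.8,0],"twist":0},{"jaw":1,"linear":[3.7,1.8,0],"twist":0},{"jaw":1,"linear":[3.7,1.8,0],"twist":0},{"jaw":1,"linear":[3.7,1.8,0],"twist":0}]'
python3 - <<'E'
from h import *
from scipy.spatial.transform import Rotation as R
o=robot.get_obs();print(o["time"],o["q"].round(3),o["position"].round(3));print(R.from_quat(o["tool_rot"]).as_matrix().round(3))
E
```

```text
time: 1.1
position: [0.7706, -0.5426, 0.2353]
tool_rot: [0.973, 0.233, 0.003, 0.003]
ft_force: [70.7, -52.7, 27.4]
grip_width: 0.0869
grip_force: 0.0
1.1 [-0.732  1.105  0.217  0.002  1.809  0.369] [ 0.771 -0.543  0.235]
[[ 0.892  0.453  0.008]
 [ 0.453 -0.892 -0.005]
 [ 0.005  0.008 -1.   ]]
```

Run:
```python
from h import *
c=dict(np.load("t0.npz"));P=cloud(c);z=P[...,2]
m=((z>.155)&(z<.18)&(P[...,0]>.5)&(P[...,1]>.1)).astype(np.uint8)
cs,_=cv2.findContours(m,0,1);k=max(cs,key=cv2.contourArea)
q=P[k[:,0,1],k[:,0,0]];print("lid z",np.nanmedian(P[m>0][:,2]),len(k))
uv=k[:,0,:].astype(float);W=onplane(c,uv,.168)[:,:2].astype(np.float32);r=cv2.minAreaRect(W);print(r);print(cv2.boxPoints(r).round(3))
hb=((z>.188)&(z<.23)&(P[...,0]>.5)&(P[...,1]>.15)).astype(np.uint8)
v,u=np.nonzero(hb);H=onplane(c,np.c_[u,v],.206)[:,:2].astype(np.float32);print("bar",len(H),cv2.minAreaRect(H),np.median(z[hb>0]))
# basket rim
b=((z>.05)&(z<.075)&(abs(P[...,0]-.53)<.12)&(abs(P[...,1]+.312)<.12))
v,u=np.nonzero(b);B=onplane(c,np.c_[u,v],.06)[:,:2].astype(np.float32);print("basket rim",cv2.minAreaRect(B))
s=dict(np.load("s0.npz"));Q=cloud(s)
for cx,cy in((.494,-.069),(.366,-.0775)):
  d=np.hypot(Q[...,0]-cx,Q[...,1]-cy)
  for a,bb in((.003,.009),(.012,.02),(.02,.03),(.03,.042),(.046,.056),(.056,.064)):
    k=(Q[...,2]>a)&(Q[...,2]<bb)&(d<.05);print(a,bb,k.sum(),np.percentile(d[k],[5,25,50,90]).round(4) if k.sum() else "")
# blue rim seen from scene
```

```text
lid z 0.16886920688762586 370
((0.6274433732032776, 0.28664571046829224), (0.18416684865951538, 0.32245925068855286), 5.627373218536377)
[[0.52  0.438]
 [0.552 0.117]
 [0.735 0.135]
 [0.703 0.456]]
bar 215 ((0.5695830583572388, 0.2790941596031189), (0.011836417019367218, 0.12134907394647598), 5.623917579650879) 0.2081310671724501
basket rim ((0.5309883952140808, -0.3116813898086548), (0.18084540963172913, 0.15034624934196472), 78.97705841064453)
0.003 0.009 43 [0.0317 0.0372 0.042  0.0482]
0.012 0.02 19 [0.0308 0.0314 0.0323 0.0361]
0.02 0.03 52 [0.0187 0.0266 0.0322 0.0363]
0.03 0.042 88 [0.0095 0.0214 0.0279 0.035 ]
0.046 0.056 81 [0.0122 0.0255 0.0272 0.0332]
0.056 0.064 55 [0.0253 0.0273 0.0284 0.0311]
0.003 0.009 42 [0.0248 0.037  0.0425 0.0493]
0.012 0.02 34 [0.0207 0.0247 0.0297 0.0354]
0.02 0.03 48 [0.0201 0.024  0.0309 0.035 ]
0.03 0.042 89 [0.0228 0.0249 0.0292 0.0347]
0.046 0.056 64 [0.0229 0.0261 0.0291 0.0346]
0.056 0.064 51 [0.0249 0.0268 0.0281 0.0332]
```

```bash
python3 -m pendant '[{"jaw":1,"linear":[-0.27,-2,0],"twist":0},{"jaw":1,"linear":[-0.27,-3.5,0],"twist":0},{"jaw":1,"linear":[-0.27,-4,0],"twist":0},{"jaw":1,"linear":[-0.27,-4,0],"twist":0},{"jaw":1,"linear":[-0.27,-4,0],"twist":0},{"jaw":1,"linear":[-0.27,-4,0],"twist":0},{"jaw":1,"linear":[-0.27,-4,0],"twist":0},{"jaw":1,"linear":[-0.27,-4,0],"twist":0},{"jaw":1,"linear":[-0.27,-4,0],"twist":0},{"jaw":1,"linear":[-0.27,-4,0],"twist":0},{"jaw":1,"linear":[-0.27,-4,0],"twist":0},{"jaw":1,"linear":[-0.27,-4,0],"twist":0}]' 4
python3 -m pendant '[{"jaw":1,"linear":[0,-3.5,0],"twist":0},{"jaw":1,"linear":[0,-2.5,0],"twist":0},{"jaw":1,"linear":[0,-1.8,0],"twist":0},{"jaw":1,"linear":[0,-1,0],"twist":-3},{"jaw":1,"linear":[0,-0.5,0],"twist":-6},{"jaw":1,"linear":[0,0,0],"twist":-7},{"jaw":1,"linear":[0,0,0],"twist":-7},{"jaw":1,"linear":[0,0,0],"twist":-7},{"jaw":1,"linear":[0,0,0],"twist":-7},{"jaw":1,"linear":[0,0,0],"twist":-7},{"jaw":1,"linear":[0,0,0],"twist":-4.5},{"jaw":1,"linear":[0,0,0],"twist":0}]'
cat > st.py <<'E'
import sys
from h import *
from scipy.spatial.transform import Rotation as R
o=robot.get_obs();M=R.from_quat(o["tool_rot"]).as_matrix();p=o["position"]
print("t",o["time"].__round__(2),"pos",p.round(4),"q",o["q"].round(2),"ft",o["ft_force"].round(1),"angx",np.degrees(np.arctan2(M[1,0],M[0,0])).round(2))
if len(sys.argv)>1:
    t=np.array(eval(sys.argv[1]));print("tool cm to target",(M.T@(t-p)*100).round(2))
E
python3 st.py "[.4945,-.0688,.031]"
```

```text
time: 2.1
position: [0.5323, -0.1505, 0.2334]
tool_rot: [0.973, 0.233, 0.002, 0.003]
ft_force: [0.7, 0.3, 1.6]
grip_width: 0.0872
grip_force: 0.0
time: 3.1
position: [0.4912, -0.0693, 0.2328]
tool_rot: [0.791, 0.612, 0.001, 0.003]
ft_force: [-0.2, 0.3, -0.4]
grip_width: 0.0871
grip_force: 0.0
t 3.1 pos [ 0.4912 -0.0693  0.2328] q [-0.36  0.36  1.76 -0.    1.01 -0.11] ft [-0.2  0.3 -0.4] angx 75.49
tool cm to target [ 0.19  0.18 20.18]
```

```bash
python3 -m pendant '[{"jaw":1,"linear":[0.2,0.2,2.5],"twist":0},{"jaw":1,"linear":[0,0,4],"twist":0},{"jaw":1,"linear":[0,0,4],"twist":0},{"jaw":1,"linear":[0,0,3.5],"twist":0},{"jaw":1,"linear":[0,0,2.5],"twist":0},{"jaw":1,"linear":[0,0,1.8],"twist":0},{"jaw":1,"linear":[0,0,1.2],"twist":0},{"jaw":1,"linear":[0,0,0.7],"twist":0},{"jaw":1,"linear":[0,0,0],"twist":0}]' 
python3 -m pendant '[{"jaw":0.6,"linear":[0,0,0],"twist":0},{"jaw":0.6,"linear":[0,0,0],"twist":0},{"jaw":0.6,"linear":[0,0,0],"twist":0},{"jaw":0.6,"linear":[0,0,0],"twist":0},{"jaw":0.6,"linear":[0,0,0],"twist":0},{"jaw":0.6,"linear":[0,0,0],"twist":0}]' 6
python3 st.py "[.4945,-.0688,.031]"
```

```text
time: 3.85
position: [0.4945, -0.0687, 0.0296]
tool_rot: [0.792, 0.611, 0.0, 0.002]
ft_force: [0.1, 0.0, 0.1]
grip_width: 0.087
grip_force: 0.0
time: 4.35
position: [0.4949, -0.0688, 0.0318]
tool_rot: [0.791, 0.612, 0.001, 0.004]
ft_force: [-1.9, 0.4, 6.1]
grip_width: 0.0644
grip_force: 6.0
t 4.35 pos [ 0.4949 -0.0688  0.0318] q [-0.36  0.72  1.9  -0.    0.52 -0.1 ] ft [-1.9  0.4  6.1] angx 75.41
tool cm to target [-0.01 -0.04  0.08]
```

```bash
python3 -m pendant '[{"jaw":0.6,"linear":[0,0,-0.5],"twist":0},{"jaw":0.6,"linear":[0,0,-1.5],"twist":0},{"jaw":0.6,"linear":[0,0,-2],"twist":0},{"jaw":0.6,"linear":[0,0,-2],"twist":-2},{"jaw":0.6,"linear":[0,0,-2],"twist":-2},{"jaw":0.6,"linear":[0,0,-2],"twist":-3},{"jaw":0.6,"linear":[0,0,-2],"twist":-3},{"jaw":0.6,"linear":[0,0,-2],"twist":-3},{"jaw":0.6,"linear":[0,0,-1.5],"twist":-3},{"jaw":0.6,"linear":[0,0,-0.5],"twist":-3},{"jaw":0.6,"linear":[0,0,0],"twist":-1.2},{"jaw":0.6,"linear":[0,0,0],"twist":0}]' 15
python3 st.py "[.635,.075,.186]"
```

```text
time: 5.35
position: [0.4941, -0.0681, 0.1912]
tool_rot: [0.672, 0.741, 0.001, 0.004]
ft_force: [-0.3, 0.2, -2.1]
grip_width: 0.0643
grip_force: 15.0
t 5.35 pos [ 0.4941 -0.0681  0.1912] q [-0.36  0.43  1.8  -0.    0.91 -0.46] ft [-0.3  0.2 -2.1] angx 95.6
tool cm to target [12.87 15.42  0.55]
```

```bash
python3 -m pendant '[{"jaw":0.6,"linear":[0.7,0.9,0],"twist":0},{"jaw":0.6,"linear":[1.4,1.7,0],"twist":0},{"jaw":0.6,"linear":[1.6,1.9,0],"twist":0},{"jaw":0.6,"linear":[1.6,1.9,0],"twist":0},{"jaw":0.6,"linear":[1.6,1.9,0],"twist":0},{"jaw":0.6,"linear":[1.6,1.9,0],"twist":0},{"jaw":0.6,"linear":[1.6,1.9,0],"twist":0},{"jaw":0.6,"linear":[1.4,1.7,0],"twist":0},{"jaw":0.6,"linear":[0.9,1.1,0],"twist":0},{"jaw":0.6,"linear":[0.4,0.5,0.5],"twist":0},{"jaw":0.6,"linear":[0,0,0],"twist":0}]'
python3 - <<'E'
from h import *
for n,w in(("scene",1),("top",0)):
    c=grab(n);im=c["color"]
    V=np.array(c["view"]);p=V[:3]@np.array([.635,.1,.19,1]);f=K(c);u,v=int(c["cx"]+f*p[0]/p[2]),int(c["cy"]+f*p[1]/p[2])
    x0=max(u-80,0);y0=max(v-60,0);print(n,x0,y0)
    cv2.imwrite(f"pics/c2_{w}.png",cv2.resize(im[y0:y0+120,x0:x0+160],(400,300),interpolation=cv2.INTER_CUBIC))
a=[cv2.imread(f"pics/c2_{i}.png") for i in(1,0)];cv2.imwrite("pics/c2.png",np.hstack(a))
E
python3 st.py "[.635,.075,.186]"
```

```text
time: 6.27
position: [0.635, 0.0759, 0.184]
tool_rot: [0.671, 0.741, -0.0, 0.003]
ft_force: [-1.3, -0.5, -2.1]
grip_width: 0.0637
grip_force: 15.0
scene 220 171
top 94 93
t 6.37 pos [0.6336 0.0743 0.1847] q [-0.06  0.61  1.45 -0.01  1.08 -0.15] ft [ 0.7  0.1 -1.4] angx 95.62
tool cm to target [ 0.05  0.14 -0.13]
```

View pics/c2.png

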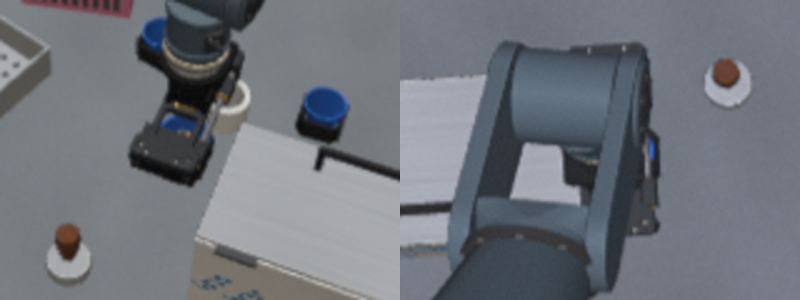

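The left (scene) crop shows the blue cup upright in the fingers at about (180,130), right beside the lid's side edge at (215,180), clear of the bar. The right (top) crop shows only a sliver of blue at (652,150) beside the hand. Next I'll tip the cup in a light grip by running its lower side over that fixed edge, stopping well short of 80°.

```bash
python3 -m pendant '[{"jaw":0.6,"linear":[1.0,0,0],"twist":0},{"jaw":0.6,"linear":[0.8,0,0],"twist":0},{"jaw":0.6,"linear":[0.3,0,-0.35],"twist":0},{"jaw":0.6,"linear":[0.3,0,-0.4],"twist":0},{"jaw":0.6,"linear":[0.4,0,-0.3],"twist":0},{"jaw":0.6,"linear":[0.4,0,-0.3],"twist":0},{"jaw":0.6,"linear":[0.45,0,-0.2],"twist":0},{"jaw":0.6,"linear":[0.45,0,-0.2],"twist":0},{"jaw":0.6,"linear":[0,0,0],"twist":0}]' 6
python3 - <<'E'
from h import *
c=grab("scene");im=c["color"];cv2.imwrite("pics/c3.png",cv2.resize(im[180:310,230:390],(800,650)[:2],interpolation=cv2.INTER_CUBIC)[:600])
E
python3 st.py
```

```text
time: 7.12
position: [0.6312, 0.1156, 0.2047]
tool_rot: [0.671, 0.741, 0.001, 0.005]
ft_force: [-1.2, -2.3, -0.8]
grip_width: 0.0639
grip_force: 6.0
t 7.17 pos [0.6312 0.1154 0.2044] q [ 0.01  0.59  1.43 -0.01  1.12 -0.09] ft [ 0.2 -1.5 -0.1] angx 95.64
```

View pics/c3.png

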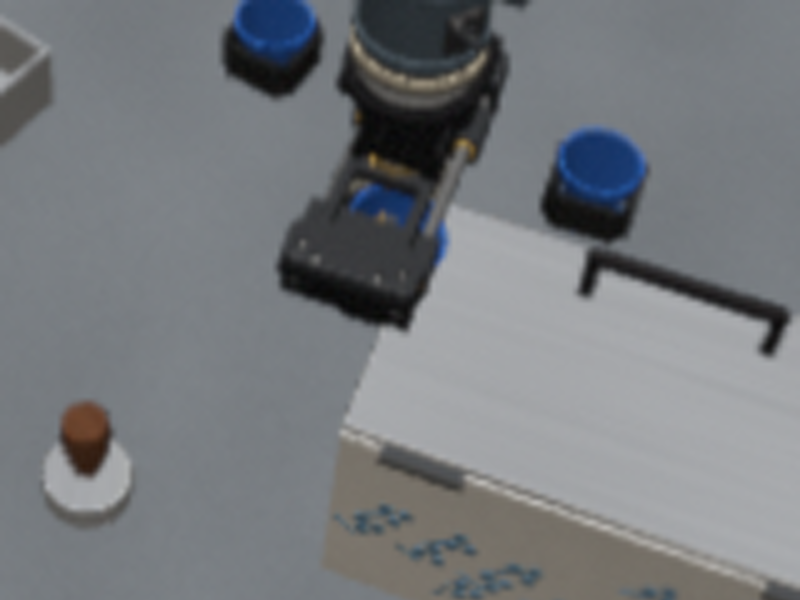

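```bash
cat > tilt.py <<'E'
from h import *
from scipy.spatial.transform import Rotation as R
o=robot.get_obs();M=R.from_quat(o["tool_rot"]).as_matrix();p=o["position"]
for n in("scene","top"):
    c=grab(n);hsv=cv2.cvtColor(c["color"],cv2.COLOR_BGR2HSV);P=cloud(c)
    m=(hsv[...,0]>105)&(hsv[...,0]<130)&(hsv[...,1]>150)&(hsv[...,2]>40)
    L=(P-p)@M*1000  # tool frame mm: x tip direction, -z up
    m&=(np.abs(L)<70).all(-1)
    q=L[m];q[:,2]*=-1
    print(n,len(q))
    if len(q): print("x",np.percentile(q[:,0],[0,10,50,90,100]).round(0),"up",np.percentile(q[:,2],[0,10,50,90,100]).round(0)); i=np.argsort(q[:,0])[::max(1,len(q)//14)];print(q[i].round(0).tolist())
    np.savez(n+"_t.npz",**c)
E
python3 tilt.py
```

```text
scene 60
x [-22. -18.  -6.   7.  35.] up [ 2. 12. 20. 34. 38.]
[[-22.0, -2.0, 34.0], [-19.0, -2.0, 35.0], [-18.0, -12.0, 21.0], [-16.0, -16.0, 16.0], [-14.0, -18.0, 24.0], [-12.0, -15.0, 14.0], [-10.0, -18.0, 17.0], [-8.0, -21.0, 19.0], [-5.0, -24.0, 12.0], [-2.0, -24.0, 14.0], [-0.0, -25.0, 19.0], [2.0, -25.0, 24.0], [5.0, -29.0, 21.0], [6.0, -26.0, 16.0], [32.0, -10.0, 20.0]]
top 0
```

The blue rim points give only about 16° of tilt: the sleeve's lower end rode off the edge. I'll back out, come in lower, and find the edge by touch.

```bash
python3 -m pendant '[{"jaw":0.6,"linear":[-1.5,0,0],"twist":0},{"jaw":0.6,"linear":[-1.5,0,0],"twist":0},{"jaw":0.6,"linear":[-0.5,0,0.6],"twist":0},{"jaw":0.6,"linear":[0,0,1.0],"twist":0},{"jaw":0.6,"linear":[0.6,0,0],"twist":0},{"jaw":0.6,"linear":[0.4,0,0],"twist":0},{"jaw":0.6,"linear":[0,0,0],"twist":0}]' >/dev/null; python3 st.py
python3 -m pendant '[{"jaw":0.6,"linear":[0.2,0,0],"twist":0},{"jaw":0.6,"linear":[0,0,0],"twist":0}]'|grep -E "pos|ft"
python3 -m pendant '[{"jaw":0.6,"linear":[0.2,0,0],"twist":0},{"jaw":0.6,"linear":[0,0,0],"twist":0}]'|grep -E "pos|ft"
python3 -m pendant '[{"jaw":0.6,"linear":[0.2,0,0],"twist":0},{"jaw":0.6,"linear":[0,0,0],"twist":0}]'|grep -E "pos|ft"
python3 -m pendant '[{"jaw":0.6,"linear":[0.2,0,0],"twist":0},{"jaw":0.6,"linear":[0,0,0],"twist":0}]'|grep -E "pos|ft"; python3 tilt.py
```

```text
t 7.85 pos [0.6328 0.0917 0.1871] q [-0.03  0.6   1.45 -0.    1.08 -0.13] ft [-0.6 -0.7 -1.9] angx 95.67
position: [0.6333, 0.0932, 0.1881]
ft_force: [-0.4, 0.7, -2.8]
position: [0.6331, 0.0948, 0.1881]
ft_force: [-0.1, 0.0, -2.2]
position: [0.6328, 0.0965, 0.1879]
ft_force: [-0.4, 0.5, -2.4]
position: [0.6326, 0.0984, 0.1878]
ft_force: [-0.2, 0.8, -3.2]
scene 52
x [-21. -19.  -7.  31.  35.] up [ 9. 12. 19. 33. 38.]
[[-21.0, -0.0, 35.0], [-20.0, -6.0, 25.0], [-18.0, -11.0, 29.0], [-17.0, -14.0, 31.0], [-16.0, -15.0, 15.0], [-14.0, -14.0, 32.0], [-13.0, -15.0, 27.0], [-11.0, -20.0, 17.0], [-8.0, -21.0, 18.0], [-6.0, -23.0, 16.0], [-3.0, -25.0, 16.0], [-1.0, -25.0, 21.0], [1.0, -24.0, 9.0], [3.0, -25.0, 13.0], [6.0, -26.0, 18.0], [31.0, -14.0, 22.0], [33.0, -9.0, 18.0], [35.0, 6.0, 19.0]]
top 0
```

```bash
python3 -m pendant '[{"jaw":0.6,"linear":[0.2,0,0],"twist":0},{"jaw":0.6,"linear":[0,0,0],"twist":0}]'|grep -E "pos|ft"
python3 -m pendant '[{"jaw":0.6,"linear":[0.2,0,0],"twist":0},{"jaw":0.6,"linear":[0,0,0],"twist":0}]'|grep -E "pos|ft"
python3 -m pendant '[{"jaw":0.6,"linear":[0.2,0,0],"twist":0},{"jaw":0.6,"linear":[0,0,0],"twist":0}]'|grep -E "pos|ft"
```

```text
position: [0.6324, 0.1004, 0.1877]
ft_force: [-0.2, -0.1, -1.8]
position: [0.6324, 0.1014, 0.1878]
ft_force: [0.5, -3.5, -2.0]
position: [0.6323, 0.1023, 0.1881]
ft_force: [-0.8, -4.9, -1.2]
```

```bash
python3 -m pendant '[{"jaw":0.6,"linear":[0.15,0,-0.17],"twist":0},{"jaw":0.6,"linear":[0.15,0,-0.17],"twist":0},{"jaw":0.6,"linear":[0.12,0,-0.1],"twist":0},{"jaw":0.6,"linear":[0.12,0,-0.1],"twist":0},{"jaw":0.6,"linear":[0,0,0],"twist":0}]'|grep -E "pos|ft"
python3 -m pendant '[{"jaw":0.6,"linear":[0.13,0,-0.09],"twist":0},{"jaw":0.6,"linear":[0.13,0,-0.09],"twist":0},{"jaw":0.6,"linear":[0.14,0,-0.08],"twist":0},{"jaw":0.6,"linear":[0.14,0,-0.08],"twist":0},{"jaw":0.6,"linear":[0,0,0],"twist":0}]'|grep -E "pos|ft"
python3 tilt.py
```

```text
position: [0.6316, 0.1091, 0.1936]
ft_force: [-0.9, -4.6, -0.4]
position: [0.631, 0.1154, 0.1967]
ft_force: [-0.6, -3.9, -0.3]
scene 40
x [-15. -11.  -0.  34.  38.] up [-1.  4. 20. 39. 65.]
[[-15.0, -2.0, 31.0], [-12.0, -24.0, 21.0], [-11.0, -7.0, 37.0], [-10.0, -18.0, 20.0], [-8.0, 3.0, 41.0], [-7.0, -17.0, 22.0], [-6.0, -11.0, 39.0], [-5.0, -22.0, 18.0], [-2.0, -23.0, 23.0], [-2.0, -23.0, 18.0], [0.0, -22.0, 30.0], [1.0, -22.0, 25.0], [2.0, -24.0, 8.0], [4.0, -27.0, 11.0], [5.0, -25.0, 10.0], [6.0, -26.0, 23.0], [7.0, -26.0, 14.0], [32.0, -1.0, -1.0], [34.0, 6.0, 4.0], [35.0, 1.0, 3.0]]
top 10
x [-43. -43. -41. -15. -15.] up [-9. -7. -5. 29. 33.]
[[-43.0, 0.0, -6.0], [-43.0, -5.0, 11.0], [-42.0, -2.0, -9.0], [-42.0, -7.0, 7.0], [-41.0, 3.0, -4.0], [-41.0, 8.0, -7.0], [-41.0, 6.0, -7.0], [-40.0, 0.0, -7.0], [-15.0, -1.0, 33.0], [-15.0, 2.0, 29.0]]
```

```bash
python3 -m pendant '[{"jaw":0.6,"linear":[0.14,0,-0.06],"twist":0},{"jaw":0.6,"linear":[0.14,0,-0.05],"twist":0},{"jaw":0.6,"linear":[0.15,0,-0.05],"twist":0},{"jaw":0.6,"linear":[0.15,0,-0.05],"twist":0},{"jaw":0.6,"linear":[0.15,0,-0.03],"twist":0},{"jaw":0.6,"linear":[0.15,0,-0.03],"twist":0},{"jaw":0.6,"linear":[0.15,0,-0.02],"twist":0},{"jaw":0.6,"linear":[0.15,0,-0.02],"twist":0},{"jaw":0.6,"linear":[0,0,0],"twist":0}]'|grep -E "pos|ft"
python3 tilt.py
```

```text
position: [0.6299, 0.1272, 0.1997]
ft_force: [-0.8, -2.4, -1.0]
scene 35
x [-9. -5.  2.  7.  8.] up [ 1.  6. 33. 40. 43.]
[[-9.0, -2.0, 33.0], [-7.0, -17.0, 25.0], [-4.0, 4.0, 37.0], [-3.0, -26.0, 21.0], [-3.0, -10.0, 36.0], [-1.0, 5.0, 40.0], [0.0, 0.0, 40.0], [1.0, 4.0, 40.0], [2.0, -5.0, 40.0], [2.0, -22.0, 14.0], [3.0, 1.0, 43.0], [4.0, -23.0, 24.0], [4.0, -25.0, 16.0], [5.0, -24.0, 13.0], [6.0, -26.0, 1.0], [6.0, -29.0, 13.0], [7.0, -21.0, 28.0], [8.0, -25.0, 9.0]]
top 37
x [-45. -44. -41. -38. -36.] up [-4. -1.  6.  9. 19.]
[[-45.0, 6.0, 8.0], [-44.0, 4.0, 7.0], [-44.0, -2.0, 7.0], [-43.0, -12.0, 5.0], [-42.0, 14.0, 7.0], [-42.0, 12.0, 6.0], [-42.0, 4.0, 8.0], [-42.0, 1.0, 7.0], [-41.0, -4.0, 7.0], [-41.0, -12.0, 7.0], [-40.0, -19.0, 19.0], [-40.0, 9.0, 9.0], [-39.0, 18.0, 4.0], [-39.0, 4.0, 7.0], [-39.0, -18.0, -3.0], [-38.0, -3.0, 4.0], [-38.0, -6.0, 4.0], [-37.0, -8.0, -2.0], [-36.0, -21.0, -4.0]]
```

```bash
python3 -m pendant '[{"jaw":0.6,"linear":[0.15,0,0],"twist":0},{"jaw":0.6,"linear":[0.15,0,0],"twist":0},{"jaw":0.6,"linear":[0.1,0,0],"twist":0},{"jaw":0.6,"linear":[0,0,0],"twist":0}]'|grep -E "pos|ft"
python3 -m pendant '[{"jaw":0.6,"linear":[0,0,0],"twist":0},{"jaw":0.6,"linear":[0,0,0],"twist":0},{"jaw":0.6,"linear":[0,0,-0.5],"twist":0},{"jaw":0.6,"linear":[0,0,-1],"twist":0},{"jaw":0.6,"linear":[0,0,-1.5],"twist":0},{"jaw":0.6,"linear":[0,0,-1],"twist":0},{"jaw":0.6,"linear":[0,0,-0.5],"twist":0},{"jaw":0.6,"linear":[0,0,0],"twist":0}]' 30|grep -E "pos|ft|grip"
python3 tilt.py; python3 st.py "[.5142+.09*.191,-.3981+.09*.982,.2]"
```

```text
position: [0.6295, 0.1309, 0.1995]
ft_force: [-0.4, -1.9, -0.5]
position: [0.63, 0.1313, 0.2464]
ft_force: [0.1, -0.1, -2.4]
grip_width: 0.0639
grip_force: 30.0
scene 28
x [-7. -4.  4.  8. 10.] up [ 8. 15. 34. 42. 43.]
[[-7.0, -6.0, 31.0], [-5.0, -23.0, 22.0], [-3.0, -27.0, 18.0], [-2.0, -9.0, 34.0], [1.0, 1.0, 37.0], [2.0, -15.0, 34.0], [4.0, -8.0, 38.0], [5.0, -30.0, 22.0], [5.0, -12.0, 39.0], [6.0, -24.0, 8.0], [7.0, -5.0, 43.0], [7.0, -25.0, 16.0], [8.0, -4.0, 40.0], [8.0, -10.0, 43.0]]
top 47
x [-44. -43. -40. -36. -35.] up [-6. -1.  7. 11. 21.]
[[-44.0, 5.0, 10.0], [-44.0, 0.0, 10.0], [-43.0, -7.0, 11.0], [-42.0, -14.0, 8.0], [-42.0, 11.0, 10.0], [-42.0, 16.0, 7.0], [-41.0, -2.0, 10.0], [-40.0, -7.0, 8.0], [-39.0, 14.0, 8.0], [-39.0, 19.0, 4.0], [-38.0, -18.0, 0.0], [-38.0, 1.0, 7.0], [-38.0, 10.0, 2.0], [-37.0, -22.0, -6.0], [-36.0, -18.0, -1.0], [-35.0, -20.0, -2.0]]
t 12.0 pos [0.6288 0.131  0.2445] q [ 0.03  0.54  1.39 -0.    1.21 -0.06] ft [-1.3 -0.7 -3. ] angx 95.62
tool cm to target [-42.89 -14.04   4.57]
```

```bash
python3 -m pendant '[{"jaw":0.6,"linear":[-1.5,-0.5,0],"twist":0},{"jaw":0.6,"linear":[-2.5,-0.8,0],"twist":0},{"jaw":0.6,"linear":[-3.5,-1.15,0],"twist":0},{"jaw":0.6,"linear":[-3.5,-1.15,0],"twist":0},{"jaw":0.6,"linear":[-3.5,-1.15,0],"twist":0},{"jaw":0.6,"linear":[-3.5,-1.15,0],"twist":0},{"jaw":0.6,"linear":[-3.5,-1.15,0],"twist":0},{"jaw":0.6,"linear":[-3.5,-1.15,0],"twist":0},{"jaw":0.6,"linear":[-3.5,-1.15,0],"twist":0},{"jaw":0.6,"linear":[-3.5,-1.15,0],"twist":0},{"jaw":0.6,"linear":[-3.5,-1.15,0],"twist":0},{"jaw":0.6,"linear":[-3.5,-1.15,0],"twist":0}]'|grep -E "pos|ft"
python3 -m pendant '[{"jaw":0.6,"linear":[-2.2,-0.8,0],"twist":0},{"jaw":0.6,"linear":[-1.2,-0.3,0],"twist":0},{"jaw":0.6,"linear":[-0.5,-0.1,0],"twist":2},{"jaw":0.6,"linear":[0,0,0],"twist":4.6},{"jaw":0.6,"linear":[0,0,0],"twist":5},{"jaw":0.6,"linear":[0,0,0],"twist":5},{"jaw":0.6,"linear":[0,0,0],"twist":0},{"jaw":0.6,"linear":[0,0,0],"twist":0}]'|grep -E "pos|ft|grip"
python3 tilt.py; python3 st.py "[.5142+.015*.191,-.3981+.015*.982,.11]"
python3 - <<'E'
from h import *
c=dict(np.load("top_t.npz"));d=dict(np.load("scene_t.npz"))
cv2.imwrite("pics/c4.png",np.hstack([cv2.resize(c["color"][140:270,250:410],(400,325),interpolation=2),cv2.resize(d["color"][120:250,150:310],(400,325),interpolation=2)]))
P=cloud(c);z=P[...,2];b=((z>.05)&(z<.075)&(abs(P[...,0]-.53)<.12)&(abs(P[...,1]+.312)<.12))
v,u=np.nonzero(b);B=onplane(c,np.c_[u,v],.06)[:,:2].astype(np.float32);print("basket rim",cv2.minAreaRect(B))
E
```

```text
position: [0.5381, -0.2718, 0.2449]
ft_force: [0.8, 0.5, -2.8]
position: [0.5314, -0.3091, 0.2453]
ft_force: [-0.0, -0.3, -2.1]
grip_width: 0.0639
grip_force: 30.0
scene 130
x [-10.  -4.  12.  25.  31.] up [-27. -12.   1.  22.  35.]
[[-10.0, -21.0, -1.0], [-6.0, -24.0, 4.0], [-2.0, -24.0, 6.0], [3.0, -24.0, 9.0], [6.0, -23.0, 20.0], [8.0, -29.0, 9.0], [10.0, 33.0, 21.0], [12.0, -28.0, -2.0], [14.0, -23.0, 12.0], [16.0, -19.0, -7.0], [18.0, -22.0, 1.0], [21.0, -13.0, -9.0], [23.0, -1.0, -13.0], [26.0, -19.0, -2.0], [29.0, -10.0, -7.0]]
top 0
t 13.77 pos [ 0.5316 -0.3093  0.2455] q [-0.71  0.5   1.46  0.    1.17 -0.52] ft [ 0.2  0.2 -2.3] angx 79.14
tool cm to target [-7.51 -0.12 13.57]
basket rim ((0.5396057367324829, -0.2682131826877594), (0.0917786955833435, 0.1499442756175995), 79.09297180175781)
```

View pics/c4.png

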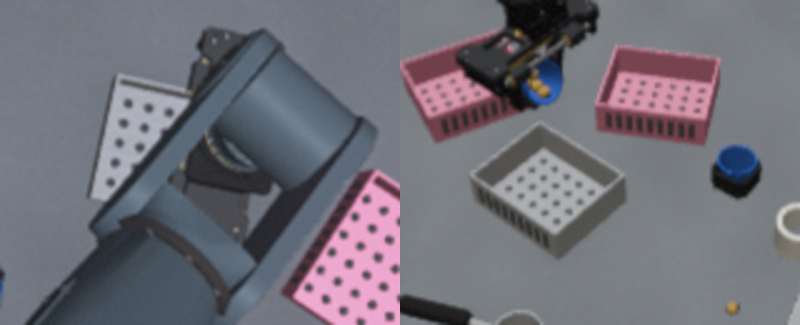

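The left (top) half shows only the arm over the basket. The right (scene) half shows the tipped cup at (540,85) with balls still in it, but one brass ball is lying on the bench at (733,307), so it rolled out on the way. I'll locate it and check whether it is moving.

```bash
cat > balls.py <<'E'
from h import *
for n in("scene","top"):
    c=grab(n);hsv=cv2.cvtColor(c["color"],cv2.COLOR_BGR2HSV)
    m=((hsv[...,0]>12)&(hsv[...,0]<28)&(hsv[...,1]>110)&(hsv[...,2]>90)).astype(np.uint8)
    k,l,s,ce=cv2.connectedComponentsWithStats(m,connectivity=8)
    for i in range(1,k):
        if s[i,4]>=5:
            p=onplane(c,[ce[i]],.009)[0]
            if .2<p[0]<.95 and abs(p[1])<.75: print(n,ce[i].round(1),s[i,4],p.round(4))
E
python3 balls.py; python3 -c "from h import *;print(robot.get_obs()['time'])"; python3 balls.py
```

```text
scene [196.4 133.2] 5 [ 0.2275 -0.5828  0.009 ]
scene [204.6 154. ] 29 [ 0.3259 -0.4718  0.009 ]
scene [282.5 242.8] 13 [0.5787 0.0231 0.009 ]
top [209.2 181.9] 19 [0.5794 0.0228 0.009 ]
13.8667
scene [196.4 133.2] 5 [ 0.2275 -0.5828  0.009 ]
scene [204.6 154.1] 28 [ 0.3266 -0.4712  0.009 ]
scene [282.5 242.8] 13 [0.5787 0.0231 0.009 ]
top [209.2 181.9] 19 [0.5794 0.0228 0.009 ]
```

```bash
python3 -m pendant '[{"jaw":0.6,"linear":[0,0,0.7],"twist":0},{"jaw":0.6,"linear":[0,0,1.3],"twist":0},{"jaw":0.6,"linear":[0,0,2],"twist":0},{"jaw":0.6,"linear":[0,0,2.3],"twist":0},{"jaw":0.6,"linear":[0,0,2.3],"twist":0},{"jaw":0.6,"linear":[0,0,2],"twist":0},{"jaw":0.6,"linear":[0,0,1.2],"twist":0},{"jaw":0.6,"linear":[0,0,0.7],"twist":0},{"jaw":0.6,"linear":[0,0,0.3],"twist":0}]'|grep -E "pos|ft"
python3 -m pendant '[{"jaw":0.6,"linear":[-0.3,0,0.2],"twist":0},{"jaw":0.6,"linear":[-0.6,0,0],"twist":0},{"jaw":0.6,"linear":[-0.9,0,0],"twist":0},{"jaw":0.6,"linear":[-1.1,0,0],"twist":0},{"jaw":0.6,"linear":[-1.1,0,0],"twist":0},{"jaw":0.6,"linear":[-1.1,0,0],"twist":0},{"jaw":0.6,"linear":[-0.9,0,0],"twist":0},{"jaw":0.6,"linear":[-0.7,0,0],"twist":0},{"jaw":0.6,"linear":[-0.5,0,0],"twist":0},{"jaw":0.6,"linear":[-0.3,0,0],"twist":0},{"jaw":0.6,"linear":[0,0,0],"twist":0}]'|grep -E "pos|ft|grip"
python3 st.py "[.5142+.015*.191,-.3981+.015*.982,.094]"; python3 tilt.py|head -3;python3 balls.py
```

```text
position: [0.5323, -0.3101, 0.1166]
ft_force: [0.5, 0.7, -2.1]
position: [0.5181, -0.3847, 0.116]
ft_force: [-1.1, -0.1, -2.7]
grip_width: 0.0639
grip_force: 30.0
t 15.63 pos [ 0.5181 -0.3847  0.116 ] q [-0.81  0.7   1.48  0.    0.95 -0.62] ft [-1.1 -0.1 -2.7] angx 78.97
tool cm to target [ 0.12 -0.14  2.2 ]
scene 103
x [-16.  -2.  12.  26.  33.] up [-66. -13.  -0.  19.  28.]
[[-16.0, -52.0, -66.0], [-3.0, -20.0, 18.0], [1.0, -24.0, 1.0], [3.0, 11.0, -12.0], [5.0, 4.0, -16.0], [8.0, 26.0, 13.0], [10.0, -26.0, 6.0], [12.0, 14.0, -10.0], [14.0, 11.0, -10.0], [16.0, 14.0, -18.0], [19.0, -29.0, 20.0], [22.0, -13.0, -8.0], [24.0, 15.0, -6.0], [26.0, -13.0, -11.0], [28.0, -18.0, -3.0]]
scene [185.8 153.6] 5 [ 0.3625 -0.5441  0.009 ]
scene [193.4 171.2] 24 [ 0.435  -0.4535  0.009 ]
scene [282.5 242.8] 13 [0.5787 0.0231 0.009 ]
top [209.2 181.9] 19 [0.5794 0.0228 0.009 ]
```

```bash
python3 -m pendant '[{"jaw":0.6,"linear":[0.1,-0.1,0.7],"twist":0},{"jaw":0.6,"linear":[0,0,0.7],"twist":0},{"jaw":0.6,"linear":[0,0,0.4],"twist":0},{"jaw":0.6,"linear":[0,0,0],"twist":0}]' 8|grep -E "pos|ft"
python3 -m pendant '[{"jaw":0.6,"linear":[0,0,0.2],"twist":0},{"jaw":0.6,"linear":[0,0,0],"twist":0}]'|grep -E "pos|ft"
python3 -m pendant '[{"jaw":0.6,"linear":[0,0,0.2],"twist":0},{"jaw":0.6,"linear":[0,0,0],"twist":0}]'|grep -E "pos|ft"
python3 -m pendant '[{"jaw":0.6,"linear":[0,0,0.2],"twist":0},{"jaw":0.6,"linear":[0,0,0],"twist":0}]'|grep -E "pos|ft"
python3 tilt.py|head -3
```

```text
position: [0.5168, -0.3818, 0.0963]
ft_force: [-0.3, 0.4, -1.6]
position: [0.5176, -0.3828, 0.0956]
ft_force: [-0.9, 0.1, -2.4]
position: [0.5176, -0.383, 0.0939]
ft_force: [0.5, -0.1, -2.9]
position: [0.5176, -0.3829, 0.0919]
ft_force: [0.4, 0.6, -2.2]
scene 105
x [-10.  -2.  13.  26.  30.] up [-20. -12.  -0.  18.  35.]
[[-10.0, -24.0, 4.0], [-5.0, -22.0, -7.0], [1.0, -24.0, 6.0], [3.0, -28.0, 15.0], [6.0, -23.0, 4.0], [8.0, 12.0, -10.0], [10.0, -30.0, 7.0], [12.0, -16.0, -7.0], [14.0, 8.0, -14.0], [17.0, -17.0, -5.0], [19.0, -28.0, 9.0], [21.0, -24.0, 2.0], [24.0, -28.0, 11.0], [26.0, -24.0, -0.0], [27.0, -0.0, -12.0]]
```

```bash
python3 -m pendant '[{"jaw":0.6,"linear":[0,0,0.2],"twist":0},{"jaw":0.6,"linear":[0,0,0],"twist":0}]'|grep -E "pos|ft"
python3 -m pendant '[{"jaw":0.6,"linear":[0,0,0.2],"twist":0},{"jaw":0.6,"linear":[0,0,0],"twist":0}]'|grep -E "pos|ft"
python3 -m pendant '[{"jaw":0.6,"linear":[0,0,0.2],"twist":0},{"jaw":0.6,"linear":[0,0,0],"twist":0}]'|grep -E "pos|ft"
python3 -m pendant '[{"jaw":0.6,"linear":[0,0,0.2],"twist":0},{"jaw":0.6,"linear":[0,0,0],"twist":0}]'|grep -E "pos|ft"
python3 tilt.py|head -3
```

```text
position: [0.5179, -0.3824, 0.0901]
ft_force: [0.1, 2.2, -1.2]
position: [0.5177, -0.382, 0.0878]
ft_force: [1.1, 3.2, 0.3]
position: [0.5176, -0.3821, 0.0855]
ft_force: [0.1, 2.9, -1.2]
position: [0.5176, -0.3823, 0.0844]
ft_force: [0.9, 4.3, 3.8]
scene 102
x [-10.  -1.  14.  28.  34.] up [-18. -10.   1.  19.  36.]
[[-10.0, -22.0, 7.0], [-3.0, -20.0, 3.0], [-0.0, 7.0, -17.0], [3.0, -24.0, -2.0], [6.0, -24.0, 22.0], [10.0, -23.0, 4.0], [12.0, 28.0, 18.0], [14.0, 15.0, -18.0], [15.0, -17.0, -10.0], [17.0, -27.0, 5.0], [20.0, 27.0, 11.0], [22.0, 2.0, -12.0], [25.0, -6.0, -11.0], [28.0, -14.0, -10.0], [29.0, 23.0, -1.0]]
```

```bash
python3 -m pendant '[{"jaw":0.6,"linear":[0.25,0,0],"twist":0},{"jaw":0.6,"linear":[0.2,0,0.1],"twist":0},{"jaw":0.6,"linear":[0.2,0,0.15],"twist":0},{"jaw":0.6,"linear":[0,0,0],"twist":0}]'|grep -E "pos|ft"
python3 -m pendant '[{"jaw":0.6,"linear":[0.15,0,0.2],"twist":0},{"jaw":0.6,"linear":[0,0,0],"twist":0}]'|grep -E "pos|ft"
python3 tilt.py|head -3; python3 balls.py
```

```text
position: [0.5194, -0.3775, 0.0815]
ft_force: [-1.4, -2.5, 1.0]
position: [0.5196, -0.3757, 0.0794]
ft_force: [-0.2, -1.7, 1.0]
scene 105
x [-16.  -2.  13.  24.  39.] up [-22. -13.  -1.  23.  62.]
[[-16.0, -25.0, -5.0], [-5.0, 3.0, -14.0], [1.0, -26.0, 11.0], [4.0, -25.0, 19.0], [7.0, 9.0, -12.0], [9.0, -28.0, 9.0], [12.0, -24.0, -2.0], [13.0, 13.0, 38.0], [14.0, 8.0, 40.0], [16.0, -20.0, -7.0], [17.0, -24.0, -3.0], [19.0, -16.0, -7.0], [21.0, -25.0, -2.0], [23.0, 31.0, 12.0], [26.0, 30.0, 7.0]]
scene [188.6 161.8] 5 [ 0.3987 -0.5036  0.009 ]
scene [196.6 179.8] 15 [ 0.4694 -0.4139  0.009 ]
scene [282.5 242.8] 13 [0.5787 0.0231 0.009 ]
top [209.2 181.9] 19 [0.5794 0.0228 0.009 ]
```

Run:
```python
from h import *
c=dict(np.load("top_t.npz"));d=dict(np.load("scene_t.npz"))
cv2.imwrite("pics/c5.png",np.hstack([cv2.resize(c["color"][150:250,270:370],(400,400),interpolation=2),cv2.resize(d["color"][140:240,160:260],(400,400),interpolation=2)]))
P=cloud(d);z=P[...,2];hsv=cv2.cvtColor(d["color"],cv2.COLOR_BGR2HSV)
b=((z>.053)&(z<.07)&(abs(P[...,0]-.53)<.13)&(abs(P[...,1]+.312)<.14)&(hsv[...,1]<60))
v,u=np.nonzero(b);B=onplane(d,np.c_[u,v],.06)[:,:2]
# corner +y,+x side: extents in basket axes
ex=np.array([.982,-.191]);ey=np.array([.191,.982]);C=np.array([.531,-.3117])
a=(B-C)@np.c_[ex,ey];print(a.min(0).round(4),a.max(0).round(4),np.percentile(a,[2,98],axis=0).round(4))
```

```text
[-0.0786 -0.0976] [0.0768 0.0931] [[-0.0781 -0.0918]
 [ 0.0756  0.092 ]]
```

View pics/c5.png

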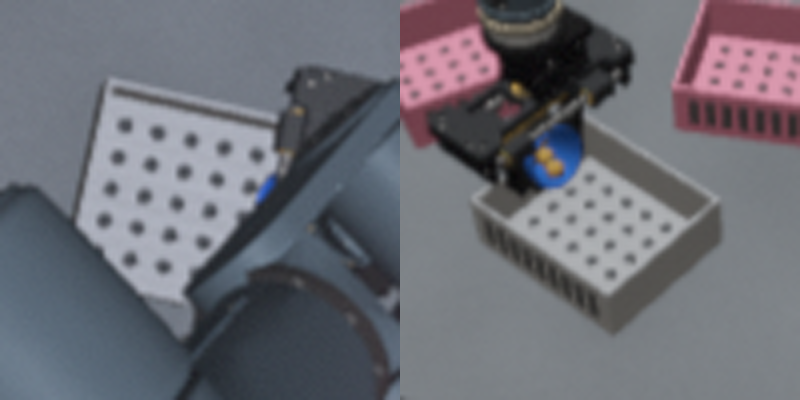

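The left (top) half shows the basket unmoved, with a sliver of blue cup at (268,190). The right (scene) half shows the cup at (553,160) inside the far wall, mouth toward the basket's middle, tilted about 70° with balls still in it. I'll keep lowering it onto the wall in small steps.

```bash
python3 -m pendant '[{"jaw":0.6,"linear":[0,0,0.2],"twist":0},{"jaw":0.6,"linear":[0,0,0],"twist":0}]'|grep -E "pos|ft"
python3 -m pendant '[{"jaw":0.6,"linear":[0.05,0,0.2],"twist":0},{"jaw":0.6,"linear":[0,0,0],"twist":0}]'|grep -E "pos|ft"
python3 -m pendant '[{"jaw":0.6,"linear":[0.05,0,0.2],"twist":0},{"jaw":0.6,"linear":[0,0,0],"twist":0}]'|grep -E "pos|ft"
python3 tilt.py|head -3|cut -c1-300; python3 balls.py
```

```text
position: [0.5197, -0.3747, 0.0776]
ft_force: [1.3, -0.3, 2.5]
position: [0.5198, -0.374, 0.0755]
ft_force: [1.7, 0.9, 3.2]
position: [0.5199, -0.3735, 0.0733]
ft_force: [2.4, 2.1, 3.4]
scene 92
x [-12.   1.  14.  21.  36.] up [-14.  -9.  14.  38.  59.]
[[-12.0, -16.0, -9.0], [-3.0, -25.0, 1.0], [4.0, -31.0, 17.0], [8.0, -22.0, 15.0], [9.0, 26.0, 16.0], [10.0, -12.0, 35.0], [12.0, -22.0, 2.0], [13.0, -27.0, 10.0], [14.0, 26.0, 14.0], [16.0, 26.0, 21.0], [17.0, 21.0, 28.0], [19.0, -4.0, 41.0], [20.0, -22.0, -14.0], [21.0, -16.0, -10.0], [22.0, -1.0,
scene [200. 185.] 7 [ 0.4867 -0.3856  0.009 ]
scene [203.2 192.3] 14 [ 0.513  -0.3525  0.009 ]
scene [282.5 242.8] 13 [0.5787 0.0231 0.009 ]
top [209.2 181.9] 19 [0.5794 0.0228 0.009 ]
top [323.6 195.7] 14 [ 0.5475 -0.3295  0.009 ]
top [324.2 201.5] 49 [ 0.5297 -0.3316  0.009 ]
```

```bash
python3 -m pendant '[{"jaw":0.6,"linear":[0.1,0,0.2],"twist":0},{"jaw":0.6,"linear":[0,0,0],"twist":0}]'|grep -E "pos|ft"
python3 -m pendant '[{"jaw":0.6,"linear":[0.1,0,0.2],"twist":0},{"jaw":0.6,"linear":[0,0,0],"twist":0}]'|grep -E "pos|ft"
python3 -m pendant '[{"jaw":0.6,"linear":[0.1,0,0.2],"twist":0},{"jaw":0.6,"linear":[0,0,0],"twist":0}]'|grep -E "pos|ft"
python3 tilt.py|head -3|cut -c1-400; python3 balls.py
```

```text
position: [0.5197, -0.3732, 0.0715]
ft_force: [1.2, 0.9, 4.6]
position: [0.5198, -0.3724, 0.0696]
ft_force: [0.9, 2.0, 3.8]
position: [0.5199, -0.3714, 0.0675]
ft_force: [1.4, 1.7, 4.4]
scene 147
x [-8.  3. 15. 25. 39.] up [-21. -17.  -1.  36.  65.]
[[-8.0, -8.0, -15.0], [2.0, -16.0, -10.0], [5.0, -25.0, -4.0], [8.0, -15.0, -11.0], [9.0, -28.0, 18.0], [11.0, 7.0, 36.0], [12.0, 14.0, 32.0], [14.0, 16.0, 29.0], [16.0, -25.0, 9.0], [18.0, 10.0, 27.0], [19.0, -3.0, -16.0], [20.0, 5.0, 40.0], [21.0, 15.0, -16.0], [23.0, 12.0, -17.0], [26.0, 1.0, 41.0]]
scene [190. 165.] 5 [ 0.4118 -0.4871  0.009 ]
scene [218.3 190.9] 9 [ 0.4786 -0.3048  0.009 ]
scene [203.  193.5] 6 [ 0.5187 -0.3497  0.009 ]
scene [210.1 199.1] 14 [ 0.5298 -0.3093  0.009 ]
scene [205.3 201. ] 7 [ 0.5465 -0.3203  0.009 ]
scene [282.5 242.8] 13 [0.5787 0.0231 0.009 ]
top [209.2 181.9] 19 [0.5794 0.0228 0.009 ]
top [320.  194.2] 19 [ 0.5518 -0.3182  0.009 ]
top [317.4 200.5] 30 [ 0.5323 -0.3106  0.009 ]
top [328.8 202.4] 5 [ 0.5274 -0.3457  0.009 ]
top [314.3 216.6] 19 [ 0.4825 -0.302   0.009 ]
```

```bash
python3 -m pendant '[{"jaw":0.6,"linear":[0.12,0,0.2],"twist":0},{"jaw":0.6,"linear":[0.12,0,0.2],"twist":0},{"jaw":0.6,"linear":[0.12,0,0.2],"twist":0},{"jaw":0.6,"linear":[0.1,0,0.2],"twist":0},{"jaw":0.6,"linear":[0,0,0],"twist":0}]'|grep -E "pos|ft"
python3 tilt.py|head -3|cut -c1-400; python3 balls.py
python3 -m pendant '[{"jaw":0.6,"linear":[0,0,0],"twist":0},{"jaw":0.6,"linear":[0,0,-0.5],"twist":0},{"jaw":0.6,"linear":[0,0,-1.5],"twist":0},{"jaw":0.6,"linear":[0,0,-2.5],"twist":0},{"jaw":0.6,"linear":[0,0,-3],"twist":0},{"jaw":0.6,"linear":[0,0,-3],"twist":0},{"jaw":0.6,"linear":[0,0,-2],"twist":0},{"jaw":0.6,"linear":[0,0,-0.5],"twist":0},{"jaw":0.6,"linear":[0,0,0],"twist":0}]' 30|grep -E "pos|ft"
python3 tilt.py; python3 balls.py
python3 - <<'E'
from h import *
c=dict(np.load("top_t.npz"));d=dict(np.load("scene_t.npz"))
cv2.imwrite("pics/c6.png",np.hstack([cv2.resize(c["color"][150:250,270:370],(400,400),interpolation=2),cv2.resize(d["color"][130:230,160:260],(400,400),interpolation=2)]))
E
```

```text
position: [0.5207, -0.3682, 0.0603]
ft_force: [-1.6, -1.8, 7.6]
scene 131
x [-4.  5. 15. 25. 37.] up [-22. -16.   7.  36.  66.]
[[-4.0, 16.0, -17.0], [3.0, 6.0, -9.0], [6.0, 4.0, -14.0], [8.0, -22.0, -6.0], [10.0, -14.0, -15.0], [12.0, -18.0, -6.0], [13.0, 6.0, -19.0], [15.0, 22.0, 27.0], [16.0, 13.0, -12.0], [17.0, -30.0, -1.0], [19.0, -16.0, -11.0], [20.0, -5.0, 36.0], [23.0, 9.0, 33.0], [25.0, 28.0, 18.0], [31.0, -1.0, 42.0]]
scene [191.  166.8] 5 [ 0.4186 -0.4772  0.009 ]
scene [218.4 190.8] 8 [ 0.4779 -0.3051  0.009 ]
scene [203.  193.5] 6 [ 0.5187 -0.3497  0.009 ]
scene [210.1 199.1] 13 [ 0.5296 -0.3097  0.009 ]
scene [205.3 201. ] 7 [ 0.5465 -0.3203  0.009 ]
scene [282.5 242.8] 13 [0.5787 0.0231 0.009 ]
top [209.2 181.9] 19 [0.5794 0.0228 0.009 ]
top [320.  194.2] 19 [ 0.5518 -0.3182  0.009 ]
top [317.5 200.5] 31 [ 0.5323 -0.3108  0.009 ]
top [313.8 216.4] 14 [ 0.4833 -0.3005  0.009 ]
position: [0.5203, -0.3666, 0.1904]
ft_force: [0.3, 0.4, -1.2]
scene 165
x [-6.  2. 15. 25. 40.] up [-19. -15.   6.  37.  64.]
[[-6.0, -17.0, -7.0], [2.0, -9.0, -15.0], [4.0, -14.0, 1.0], [7.0, -8.0, -17.0], [10.0, 9.0, -17.0], [11.0, -17.0, 32.0], [12.0, -26.0, 7.0], [14.0, -26.0, 13.0], [15.0, 11.0, 39.0], [16.0, -14.0, -16.0], [18.0, -31.0, 7.0], [20.0, 8.0, -12.0], [21.0, -3.0, 37.0], [24.0, 6.0, 36.0], [27.0, 3.0, 36.0]]
top 1
x [28. 28. 28. 28. 28.] up [26. 26. 26. 26. 26.]
[[28.0, 22.0, 26.0]]
scene [219.  190.7] 7 [ 0.4765 -0.303   0.009 ]
scene [203.  193.3] 7 [ 0.5177 -0.3503  0.009 ]
scene [208.4 199.7] 24 [ 0.5354 -0.3135  0.009 ]
scene [282.5 242.8] 13 [0.5787 0.0231 0.009 ]
top [209.2 181.9] 19 [0.5794 0.0228 0.009 ]
top [320.  194.3] 18 [ 0.5514 -0.3183  0.009 ]
top [317.  200.6] 31 [ 0.5319 -0.3095  0.009 ]
top [329.8 203.6] 18 [ 0.5238 -0.3488  0.009 ]
top [313.9 216.6] 17 [ 0.4826 -0.3008  0.009 ]
```

View pics/c6.png

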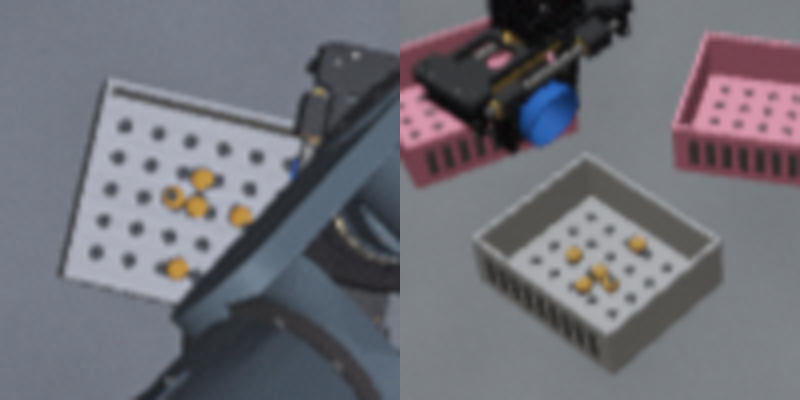

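The left (top) half shows five balls in the basket at (203,178), (173,198), (197,207), (241,216) and (177,268). The right (scene) half shows the empty cup at (550,113), lying about horizontal. The sixth ball is still on the bench at (0.579, 0.023).

Step 2 must not already be met when step 1 completes, so I'll lay the cup on its side, fetch the ball, and stand the cup up afterwards.

```bash
python3 -m pendant '[{"jaw":0.6,"linear":[1.5,-0.2,0],"twist":0},{"jaw":0.6,"linear":[3,-0.3,0],"twist":0},{"jaw":0.6,"linear":[3.8,-0.3,0],"twist":0},{"jaw":0.6,"linear":[3.8,-0.3,0],"twist":0},{"jaw":0.6,"linear":[3.8,-0.3,0],"twist":0},{"jaw":0.6,"linear":[3.8,-0.3,0],"twist":0},{"jaw":0.6,"linear":[3.5,-0.3,0],"twist":0},{"jaw":0.6,"linear":[2.2,-0.2,0],"twist":0},{"jaw":0.6,"linear":[1,0,1],"twist":0},{"jaw":0.6,"linear":[0.3,0,2.5],"twist":0},{"jaw":0.6,"linear":[0,0,3],"twist":0},{"jaw":0.6,"linear":[0,0,3],"twist":0}]'|grep -E "pos|ft"
python3 -m pendant '[{"jaw":0.6,"linear":[0,0,2],"twist":0},{"jaw":0.6,"linear":[0,0,1.5],"twist":0},{"jaw":0.6,"linear":[0,0,0.8],"twist":0},{"jaw":0.6,"linear":[0,0,0.4],"twist":0},{"jaw":0.6,"linear":[0,0,0.3],"twist":0},{"jaw":0.6,"linear":[0,0,0],"twist":0}]'|grep -E "pos|ft"
python3 st.py; python3 tilt.py
```

```text
position: [0.5501, -0.0998, 0.092]
ft_force: [0.4, -0.2, -2.1]
position: [0.5505, -0.1007, 0.0433]
ft_force: [-0.1, -0.4, -1.4]
t 22.7 pos [ 0.5505 -0.1007  0.0433] q [-0.38  0.74  1.74 -0.    0.66 -0.19] ft [-0.1 -0.4 -1.4] angx 79.0
scene 91
x [-30.   7.  18.  27.  39.] up [-21. -18.  12.  38.  66.]
[[-30.0, -13.0, 30.0], [-26.0, 3.0, 36.0], [9.0, -11.0, -16.0], [12.0, -2.0, -17.0], [13.0, -0.0, -20.0], [14.0, 29.0, 10.0], [16.0, 3.0, -20.0], [17.0, -23.0, -10.0], [19.0, -27.0, 5.0], [21.0, -30.0, 4.0], [22.0, 22.0, 20.0], [23.0, 18.0, 29.0], [24.0, 25.0, 20.0], [27.0, -10.0, 38.0], [28.0, 24.0, 28.0], [39.0, 43.0, 66.0]]
top 0
```

```bash
python3 -m pendant '[{"jaw":0.6,"linear":[0,0,0.4],"twist":0},{"jaw":0.6,"linear":[0,0,0.3],"twist":0},{"jaw":0.6,"linear":[0,0,0],"twist":0}]' 6|grep -E "pos|ft"
python3 -m pendant '[{"jaw":0.6,"linear":[0,0,0.2],"twist":0},{"jaw":0.6,"linear":[0,0,0.1],"twist":0},{"jaw":0.6,"linear":[0,0,0],"twist":0}]'|grep -E "pos|ft"
python3 -m pendant '[{"jaw":0.6,"linear":[0,0,0.2],"twist":0},{"jaw":0.6,"linear":[0,0,0.1],"twist":0},{"jaw":0.6,"linear":[0,0,0],"twist":0}]'|grep -E "pos|ft"
```

```text
position: [0.5503, -0.1006, 0.0364]
ft_force: [0.1, -0.2, -1.5]
position: [0.5504, -0.1006, 0.0333]
ft_force: [0.7, -0.8, -1.2]
position: [0.5503, -0.1006, 0.0302]
ft_force: [-0.3, 0.4, -1.1]
```

```bash
python3 -m pendant '[{"jaw":0.6,"linear":[0,0,0.2],"twist":0},{"jaw":0.6,"linear":[0,0,0],"twist":0},{"jaw":1,"linear":[0,0,0],"twist":0},{"jaw":1,"linear":[0,0,0],"twist":0},{"jaw":1,"linear":[0,0,0],"twist":0},{"jaw":1,"linear":[0,0,0],"twist":0},{"jaw":1,"linear":[0,0,-1],"twist":0},{"jaw":1,"linear":[0,0,-2.5],"twist":0},{"jaw":1,"linear":[0,0,-3],"twist":0},{"jaw":1,"linear":[0,0,-2],"twist":0},{"jaw":1,"linear":[0,0,-0.5],"twist":0}]' |grep -E "pos|ft|width"
python3 -m pendant '[{"jaw":1,"linear":[1,0,0],"twist":0},{"jaw":1,"linear":[2.3,0.1,0],"twist":0},{"jaw":1,"linear":[3,0.1,0],"twist":0},{"jaw":1,"linear":[3,0.1,0],"twist":0},{"jaw":1,"linear":[2.2,0.1,0],"twist":0},{"jaw":1,"linear":[1,0.1,0],"twist":0},{"jaw":1,"linear":[0.2,0,0],"twist":0},{"jaw":1,"linear":[0,0,0],"twist":0}]' |grep -E "pos|ft"
python3 st.py "[.579,.023,.020]"; python3 tilt.py >/dev/null; python3 balls.py
python3 - <<'E'
from h import *
d=dict(np.load("scene_t.npz"))
cv2.imwrite("pics/c7.png",cv2.resize(d["color"][180:280,210:340],(780,600),interpolation=2))
P=cloud(d);z=P[...,2];m=(abs(P[...,0]-.55)<.07)&(abs(P[...,1]+.1)<.06)&(z>.015)&(z<.075);q=P[m];print(len(q),q.min(0).round(3),q.max(0).round(3))
E
```

```text
position: [0.5521, -0.1009, 0.1226]
ft_force: [0.3, 0.4, 0.5]
grip_width: 0.0869
position: [0.5784, 0.0241, 0.1172]
ft_force: [0.4, 0.2, -0.9]
t 25.13 pos [0.5784 0.0241 0.1172] q [-0.15  0.63  1.66 -0.01  0.85  0.04] ft [ 0.4  0.2 -0.9] angx 79.11
tool cm to target [-0.06  0.02  9.73]
scene [219.  190.7] 7 [ 0.4765 -0.303   0.009 ]
scene [203.  193.3] 7 [ 0.5177 -0.3503  0.009 ]
scene [210.5 199.1] 13 [ 0.5289 -0.3084  0.009 ]
scene [205.8 200.7] 10 [ 0.5443 -0.3195  0.009 ]
scene [281.2 206.4] 5 [ 0.4321 -0.0544  0.009 ]
scene [282.5 242.8] 13 [0.5787 0.0231 0.009 ]
top [320.  194.3] 18 [ 0.5514 -0.3183  0.009 ]
top [317.  200.6] 31 [ 0.5319 -0.3095  0.009 ]
top [329.5 203.5] 16 [ 0.5241 -0.3479  0.009 ]
top [313.9 216.6] 17 [ 0.4826 -0.3008  0.009 ]
269 [ 0.515 -0.143  0.015] [ 0.585 -0.082  0.07 ]
```

View pics/c7.png

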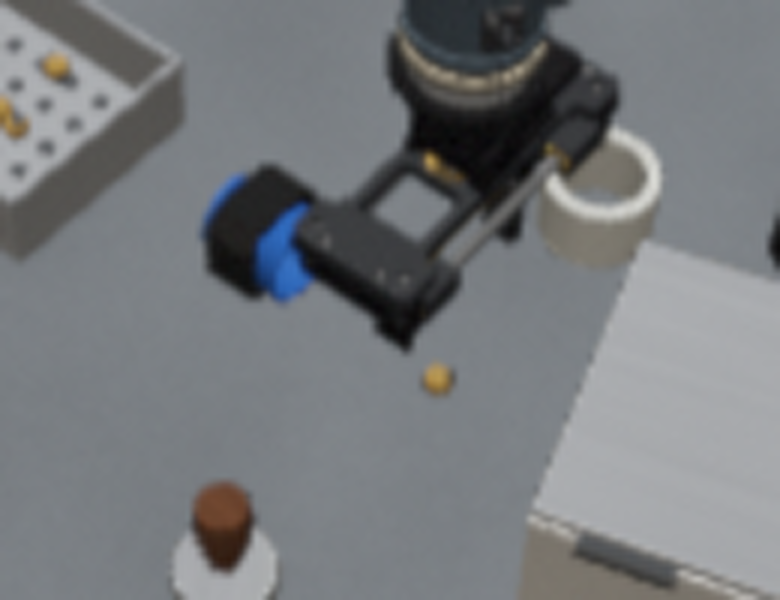

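The crop shows the cup lying on its side at (255,235), mouth toward the cleaner, and the stray ball at (438,378) just below the open fingers.

```bash
python3 -m pendant '[{"jaw":1,"linear":[-0.06,0,1.5],"twist":0},{"jaw":1,"linear":[0,0,2.5],"twist":0},{"jaw":0.6,"linear":[0,0,2.5],"twist":0},{"jaw":0.6,"linear":[0,0,1.7],"twist":0},{"jaw":0.6,"linear":[0,0,1],"twist":0},{"jaw":0.6,"linear":[0,0,0.5],"twist":0},{"jaw":0.5,"linear":[0,0,0],"twist":0},{"jaw":0.4,"linear":[0,0,0],"twist":0},{"jaw":0.3,"linear":[0,0,0],"twist":0},{"jaw":0.2,"linear":[0,0,0],"twist":0},{"jaw":0.1,"linear":[0,0,0],"twist":0},{"jaw":0.1,"linear":[0,0,0],"twist":0}]' 12|grep -E "pos|ft|grip"
python3 -m pendant '[{"jaw":0.1,"linear":[0,0,0],"twist":0},{"jaw":0.1,"linear":[0,0,0],"twist":0}]'; python3 balls.py|grep -E "scene|top \[209"
```

```text
position: [0.5799, 0.0225, 0.0219]
ft_force: [0.3, -0.9, 0.0]
grip_width: 0.0284
grip_force: 0.0
time: 26.5
position: [0.5796, 0.0225, 0.0214]
tool_rot: [0.771, 0.636, 0.001, 0.004]
ft_force: [-0.1, -0.0, 0.6]
grip_width: 0.0167
grip_force: 12.0
scene [219.  190.7] 7 [ 0.4765 -0.303   0.009 ]
scene [203.  193.3] 7 [ 0.5177 -0.3503  0.009 ]
scene [208.4 199.7] 24 [ 0.5354 -0.3135  0.009 ]
scene [279.8 226. ] 6 [ 0.5173 -0.0177  0.009 ]
scene [274.  228.8] 6 [ 0.5387 -0.0303  0.009 ]
```

```bash
python3 -m pendant '[{"jaw":0.1,"linear":[0,0,-0.5],"twist":0},{"jaw":0.1,"linear":[0,0,-2],"twist":0},{"jaw":0.1,"linear":[0,0,-3],"twist":0},{"jaw":0.1,"linear":[-0.5,0,-3],"twist":0},{"jaw":0.1,"linear":[-1.5,0.1,-2.5],"twist":0},{"jaw":0.1,"linear":[-2.5,0.2,-1],"twist":0},{"jaw":0.1,"linear":[-3.5,0.3,0],"twist":0},{"jaw":0.1,"linear":[-3.8,0.3,0],"twist":0},{"jaw":0.1,"linear":[-3.8,0.3,0],"twist":0},{"jaw":0.1,"linear":[-3.8,0.3,0],"twist":0},{"jaw":0.1,"linear":[-3.5,0.3,0],"twist":0},{"jaw":0.1,"linear":[-2.8,0.2,0],"twist":0}]' |grep -E "pos|ft|width"
python3 -m pendant '[{"jaw":0.1,"linear":[-1.9,0.1,0],"twist":0},{"jaw":0.1,"linear":[-1,0,0],"twist":0},{"jaw":0.1,"linear":[-0.3,0,0.7],"twist":0},{"jaw":0.1,"linear":[0,0,2],"twist":0},{"jaw":0.1,"linear":[0,0,2.5],"twist":0},{"jaw":0.1,"linear":[0,0,2],"twist":0},{"jaw":0.1,"linear":[0,0,1],"twist":0},{"jaw":0.1,"linear":[0,0,0.3],"twist":0},{"jaw":0.1,"linear":[0,0,0],"twist":0}]' |grep -E "pos|ft|width"; python3 st.py
```

```text
position: [0.549, -0.236, 0.1425]
ft_force: [1.1, 0.8, -0.9]
grip_width: 0.0168
position: [0.5446, -0.2638, 0.0564]
ft_force: [0.1, 0.1, -0.1]
grip_width: 0.0163
t 28.35 pos [ 0.5446 -0.2638  0.0564] q [-0.64  0.75  1.62  0.    0.77 -0.45] ft [ 0.1  0.1 -0.1] angx 79.08
```

```bash
python3 -m pendant '[{"jaw":0.1,"linear":[0,0,0.6],"twist":0},{"jaw":0.2,"linear":[0,0,0],"twist":0},{"jaw":0.3,"linear":[0,0,0],"twist":0},{"jaw":0.4,"linear":[0,0,0],"twist":0},{"jaw":0.4,"linear":[0,0,0],"twist":0},{"jaw":0.4,"linear":[0,0,-0.7],"twist":0},{"jaw":0.4,"linear":[0,0,-2],"twist":0},{"jaw":0.4,"linear":[0,0,-3],"twist":0},{"jaw":0.7,"linear":[0.5,0,-2.5],"twist":0},{"jaw":1,"linear":[1.5,0,-1],"twist":0},{"jaw":1,"linear":[2,0,0],"twist":0},{"jaw":1,"linear":[0.5,0,0],"twist":0}]' |grep -E "pos|ft|width"
python3 balls.py; python3 tilt.py >/dev/null
python3 - <<'E'
from h import *
d=dict(np.load("scene_t.npz"));P=cloud(d);z=P[...,2];m=(abs(P[...,0]-.55)<.07)&(abs(P[...,1]+.1)<.06)&(z>.015)&(z<.08);q=P[m];print(len(q),q.min(0).round(3),q.max(0).round(3))
t=dict(np.load("top_t.npz"));P=cloud(t);z=P[...,2];m=((abs(P[...,0]-.55)<.07)&(abs(P[...,1]+.1)<.06)&(z>.03)&(z<.075)).astype(np.uint8);v,u=np.nonzero(m);B=onplane(t,np.c_[u,v],.055)[:,:2].astype(np.float32);print(len(B),cv2.minAreaRect(B))
hsv=cv2.cvtColor(t["color"],cv2.COLOR_BGR2HSV);dark=(m>0)&(hsv[...,2]<70);v,u=np.nonzero(dark);B=onplane(t,np.c_[u,v],.06)[:,:2].astype(np.float32);print(len(B),cv2.minAreaRect(B))
E
```

```text
position: [0.553, -0.2175, 0.1441]
ft_force: [-0.6, 0.9, -0.6]
grip_width: 0.0537
scene [219.8 169.6] 5 [ 0.3756 -0.3635  0.009 ]
scene [203.  193.3] 7 [ 0.5177 -0.3503  0.009 ]
scene [208.4 199.7] 24 [ 0.5354 -0.3135  0.009 ]
scene [217.4 204.8] 5 [ 0.5404 -0.2695  0.009 ]
top [329.5 203.5] 16 [ 0.5241 -0.3479  0.009 ]
320 [ 0.516 -0.141  0.015] [ 0.584 -0.072  0.07 ]
401 ((0.5508022308349609, -0.10684815794229507), (0.059643976390361786, 0.06550148874521255), 77.75808715820312)
213 ((0.5482950806617737, -0.11117304861545563), (0.03003188595175743, 0.0625334158539772), 79.20563507080078)
```

```bash
python3 st.py "[.549,-.108,.030]"
python3 -m pendant '[{"jaw":1,"linear":[1.5,-0.4,0],"twist":0},{"jaw":1,"linear":[3,-0.7,0],"twist":0},{"jaw":1,"linear":[3,-0.7,0],"twist":0},{"jaw":1,"linear":[2,-0.4,0],"twist":0},{"jaw":1,"linear":[0.9,-0.2,0],"twist":0},{"jaw":1,"linear":[0.25,0,0],"twist":0},{"jaw":1,"linear":[0,0,0],"twist":0}]' |grep -E "pos|ft|width"; python3 st.py "[.549,-.108,.030]"
```

```text
t 29.55 pos [ 0.5526 -0.2203  0.1423] q [-0.57  0.61  1.6  -0.    0.92 -0.38] ft [ 0.3 -0.2  0.1] angx 79.07
tool cm to target [10.99 -2.54 11.18]
position: [0.5498, -0.1112, 0.1424]
ft_force: [0.7, -0.3, 0.6]
grip_width: 0.087
t 30.13 pos [ 0.5498 -0.1112  0.1424] q [-0.4   0.57  1.69 -0.    0.87 -0.21] ft [ 0.7 -0.3  0.6] angx 79.07
tool cm to target [ 0.34 -0.22 11.23]
```

```bash
python3 -m pendant '[{"jaw":1,"linear":[0.3,-0.15,1.2],"twist":0},{"jaw":1,"linear":[0,0,2.5],"twist":0},{"jaw":1,"linear":[0,0,3],"twist":0},{"jaw":1,"linear":[0,0,2.5],"twist":0},{"jaw":1,"linear":[0,0,1.4],"twist":0},{"jaw":1,"linear":[0,0,0.6],"twist":0},{"jaw":0.6,"linear":[0,0,0],"twist":0},{"jaw":0.6,"linear":[0,0,0],"twist":0},{"jaw":0.6,"linear":[0,0,0],"twist":0},{"jaw":0.6,"linear":[0,0,0],"twist":0},{"jaw":0.6,"linear":[0,0,0],"twist":0}]' 25|grep -E "pos|ft|grip"
python3 -m pendant '[{"jaw":0.6,"linear":[0,0,-0.7],"twist":0},{"jaw":0.6,"linear":[0,0,-2],"twist":0},{"jaw":0.6,"linear":[0,0,-3],"twist":-2},{"jaw":0.6,"linear":[0,0,-3],"twist":-3},{"jaw":0.6,"linear":[0,0,-3],"twist":-3},{"jaw":0.6,"linear":[0,0,-3],"twist":-3},{"jaw":0.6,"linear":[0,0,-2.5],"twist":-3},{"jaw":0.6,"linear":[0,0,-1.5],"twist":-2.5},{"jaw":0.6,"linear":[0,0,-0.6],"twist":0},{"jaw":0.6,"linear":[0,0,0],"twist":0}]'|grep -E "pos|ft|grip"
python3 tilt.py; python3 st.py "[.635,.075,.22]"
```

```text
position: [0.5501, -0.109, 0.0317]
ft_force: [0.2, -1.4, 3.0]
grip_width: 0.0639
grip_force: 25.0
position: [0.5488, -0.1079, 0.2256]
ft_force: [-0.0, -0.5, -1.6]
grip_width: 0.0641
grip_force: 25.0
scene 105
x [16. 19. 26. 31. 39.] up [-28. -24.  -5.  30.  67.]
[[16.0, 21.0, -14.0], [18.0, -23.0, -13.0], [20.0, -3.0, -26.0], [22.0, -7.0, -24.0], [22.0, -21.0, -14.0], [24.0, -18.0, -16.0], [24.0, 26.0, 17.0], [25.0, 28.0, 11.0], [26.0, -10.0, 29.0], [27.0, 15.0, 21.0], [28.0, -25.0, -2.0], [28.0, -23.0, -14.0], [29.0, -5.0, -24.0], [30.0, 24.0, 22.0], [32.0, 26.0, -12.0]]
top 0
t 31.98 pos [ 0.5474 -0.1074  0.2229] q [-0.39  0.46  1.62 -0.    1.05 -0.49] ft [-0.3  0.6 -1.4] angx 95.47
tool cm to target [17.33 10.45  0.27]
```

```bash
python3 -m pendant '[{"jaw":0.6,"linear":[1,0.5,0],"twist":0},{"jaw":0.6,"linear":[2.2,1.1,0],"twist":0},{"jaw":0.6,"linear":[3,1.6,0],"twist":0},{"jaw":0.6,"linear":[3.2,1.7,0],"twist":0},{"jaw":0.6,"linear":[3.2,1.7,0],"twist":0},{"jaw":0.6,"linear":[3,1.6,0],"twist":0},{"jaw":0.6,"linear":[2.4,1.2,0],"twist":0},{"jaw":0.6,"linear":[1.5,0.7,0],"twist":0},{"jaw":0.6,"linear":[0.7,0.34,0.5],"twist":0},{"jaw":0.6,"linear":[0,0,0.5],"twist":0},{"jaw":0.6,"linear":[0,0,0.2],"twist":0},{"jaw":0.6,"linear":[0,0,0],"twist":0}]' 7|grep -E "pos|ft|grip"
python3 -m pendant '[{"jaw":0.6,"linear":[0,0,0.3],"twist":0},{"jaw":0.6,"linear":[0,0,0],"twist":0}]'|grep -E "pos|ft"
python3 -m pendant '[{"jaw":0.6,"linear":[0,0,0.3],"twist":0},{"jaw":0.6,"linear":[0,0,0],"twist":0}]'|grep -E "pos|ft"
python3 tilt.py; python3 st.py "[.632,.1038,.196]"
```

```text
position: [0.6313, 0.1023, 0.2091]
ft_force: [0.1, -0.7, -2.0]
grip_width: 0.064
grip_force: 7.0
position: [0.6323, 0.102, 0.2076]
ft_force: [0.3, -0.3, -1.2]
position: [0.6326, 0.1025, 0.2048]
ft_force: [-0.5, 0.4, -1.0]
scene 15
x [-26.  22.  29.  34.  38.] up [-28. -27.   1.  48.  61.]
[[-26.0, -10.0, 21.0], [18.0, -5.0, 30.0], [27.0, -27.0, -1.0], [28.0, -3.0, -26.0], [28.0, 8.0, -22.0], [28.0, 7.0, -28.0], [29.0, -26.0, 11.0], [29.0, -1.0, -27.0], [29.0, 29.0, 6.0], [29.0, 29.0, 1.0], [29.0, -9.0, -27.0], [30.0, -7.0, 30.0], [30.0, 28.0, -5.0], [38.0, 64.0, 60.0], [38.0, 58.0, 61.0]]
top 46
x [-29. -29. -28. -26. -25.] up [-10.  -3.  15.  24.  27.]
[[-29.0, 14.0, 12.0], [-29.0, -5.0, 16.0], [-29.0, 1.0, 13.0], [-29.0, 12.0, 8.0], [-29.0, -7.0, -2.0], [-29.0, 10.0, 8.0], [-28.0, 7.0, -9.0], [-28.0, -9.0, 13.0], [-28.0, 2.0, -8.0], [-28.0, 13.0, 21.0], [-28.0, -17.0, -4.0], [-28.0, -3.0, -10.0], [-27.0, -11.0, 23.0], [-26.0, 15.0, 23.0], [-26.0, 10.0, 21.0], [-25.0, 5.0, 22.0]]
t 33.42 pos [0.6328 0.1028 0.2052] q [-0.01  0.58  1.43 -0.    1.12 -0.1 ] ft [-0.1  0.5 -1.5] angx 95.48
tool cm to target [ 0.11 -0.07  0.92]
```

```bash
python3 -m pendant '[{"jaw":0.6,"linear":[0,0,0.4],"twist":0},{"jaw":0.6,"linear":[0,0,0.3],"twist":0},{"jaw":0.6,"linear":[0,0,0],"twist":0}]'|grep -E "pos|ft"
python3 -m pendant '[{"jaw":0.6,"linear":[0,0,0.3],"twist":0},{"jaw":0.6,"linear":[0,0,0],"twist":0}]'|grep -E "pos|ft"
python3 -m pendant '[{"jaw":0.6,"linear":[-0.2,0,0.25],"twist":0},{"jaw":0.6,"linear":[-0.2,0,0.25],"twist":0},{"jaw":0.6,"linear":[-0.2,0,0.25],"twist":0},{"jaw":0.6,"linear":[0,0,0],"twist":0}]'|grep -E "pos|ft"
python3 -m pendant '[{"jaw":0.6,"linear":[-0.16,0,0.3],"twist":0},{"jaw":0.6,"linear":[-0.16,0,0.3],"twist":0},{"jaw":0.6,"linear":[-0.16,0,0.3],"twist":0},{"jaw":0.6,"linear":[0,0,0],"twist":0}]'|grep -E "pos|ft"
python3 tilt.py
```

```text
position: [0.633, 0.103, 0.1978]
ft_force: [0.4, -0.8, -0.9]
position: [0.6332, 0.1029, 0.1952]
ft_force: [1.5, -1.0, 1.4]
position: [0.6334, 0.0969, 0.187]
ft_force: [0.6, 0.2, -0.5]
position: [0.6338, 0.0918, 0.1778]
ft_force: [0.3, -0.8, -0.5]
scene 63
x [-6. -0. 30. 37. 39.] up [-9. -5.  4. 42. 67.]
[[-6.0, -5.0, 30.0], [-2.0, -1.0, 37.0], [1.0, -25.0, 25.0], [3.0, -24.0, 7.0], [5.0, -8.0, 41.0], [6.0, 4.0, 42.0], [26.0, -20.0, 4.0], [30.0, 6.0, -7.0], [31.0, -18.0, -1.0], [32.0, 3.0, -5.0], [33.0, -22.0, -1.0], [33.0, -2.0, -6.0], [35.0, 2.0, -4.0], [36.0, -6.0, -9.0], [37.0, -11.0, -5.0], [39.0, 37.0, 67.0]]
top 22
x [-37. -37. -35. -34. -34.] up [-3.  0.  5.  9. 17.]
[[-37.0, 8.0, 6.0], [-37.0, 11.0, 2.0], [-37.0, -3.0, 8.0], [-37.0, 5.0, 4.0], [-37.0, -6.0, 9.0], [-37.0, 3.0, 5.0], [-37.0, 0.0, 3.0], [-37.0, -8.0, 7.0], [-35.0, -13.0, 0.0], [-35.0, -10.0, -3.0], [-35.0, 11.0, 7.0], [-35.0, -12.0, 17.0], [-35.0, -15.0, -2.0], [-35.0, 14.0, 5.0], [-35.0, -15.0, 17.0], [-34.0, 8.0, 4.0], [-34.0, 3.0, 6.0], [-34.0, 6.0, 4.0], [-34.0, 0.0, 4.0], [-34.0, -8.0, 7.0], [-34.0, -5.0, 5.0], [-34.0, -2.0, 1.0]]
```

```bash
python3 -m pendant '[{"jaw":0.6,"linear":[-0.1,0,0.33],"twist":0},{"jaw":0.6,"linear":[-0.08,0,0.33],"twist":0},{"jaw":0.6,"linear":[-0.06,0,0.33],"twist":0},{"jaw":0.6,"linear":[0,0,0],"twist":0}]'|grep -E "pos|ft"
python3 -m pendant '[{"jaw":0.6,"linear":[0,0,0.33],"twist":0},{"jaw":0.6,"linear":[0,0,0.33],"twist":0},{"jaw":0.6,"linear":[0,0,0.33],"twist":0},{"jaw":0.6,"linear":[0,0,0],"twist":0}]'|grep -E "pos|ft"
python3 tilt.py|head -3
```

```text
position: [0.6342, 0.0896, 0.1679]
ft_force: [0.7, -0.6, -1.5]
position: [0.6338, 0.0897, 0.1578]
ft_force: [0.6, -1.2, -1.5]
scene 62
x [-20. -14.  -4.  33.  38.] up [-1.  6. 14. 39. 59.]
[[-20.0, -11.0, 24.0], [-15.0, -4.0, 40.0], [-14.0, 9.0, 42.0], [-13.0, -6.0, 39.0], [-12.0, -18.0, 16.0], [-10.0, -18.0, 26.0], [-7.0, -25.0, 4.0], [-5.0, -23.0, 23.0], [-3.0, -21.0, 6.0], [-1.0, -24.0, 13.0], [1.0, -25.0, 24.0], [3.0, -23.0, 7.0], [27.0, -17.0, 11.0], [32.0, -14.0, 13.0], [33.0, 0.0, 11.0], [36.0, 1.0, 14.0]]
```

```bash
python3 -m pendant '[{"jaw":0.6,"linear":[0.07,0,0.32],"twist":0},{"jaw":0.6,"linear":[0.09,0,0.32],"twist":0},{"jaw":0.6,"linear":[0.11,0,0.32],"twist":0},{"jaw":0.6,"linear":[0,0,0],"twist":0}]'|grep -E "pos|ft"
python3 -m pendant '[{"jaw":0.6,"linear":[0.15,0,0.29],"twist":0},{"jaw":0.6,"linear":[0.17,0,0.28],"twist":0},{"jaw":0.6,"linear":[0.2,0,0.2],"twist":0},{"jaw":0.6,"linear":[0,0,0],"twist":0}]'|grep -E "pos|ft"
python3 tilt.py|head -3
```

```text
position: [0.634, 0.0925, 0.1485]
ft_force: [1.5, -1.7, -1.9]
position: [0.6335, 0.0981, 0.1409]
ft_force: [0.7, -1.1, -0.6]
scene 70
x [-28. -25. -13.   3.   6.] up [-2.  3. 14. 26. 33.]
[[-28.0, -6.0, 23.0], [-26.0, -10.0, 18.0], [-24.0, -12.0, 23.0], [-21.0, -15.0, 20.0], [-19.0, -20.0, 10.0], [-17.0, -22.0, 19.0], [-15.0, -22.0, 26.0], [-12.0, -21.0, 3.0], [-9.0, -20.0, 10.0], [-7.0, -24.0, 1.0], [-4.0, -24.0, 13.0], [-2.0, -26.0, 12.0], [2.0, -23.0, 22.0], [5.0, -23.0, 24.0]]
```

```bash
python3 -m pendant '[{"jaw":0.6,"linear":[-1,0,0],"twist":0},{"jaw":0.6,"linear":[-2.2,-0.8,0],"twist":0},{"jaw":0.6,"linear":[-2.5,-1.8,0],"twist":0},{"jaw":0.6,"linear":[-2.5,-1.9,0],"twist":0},{"jaw":0.6,"linear":[-2.2,-1.7,0.5],"twist":0},{"jaw":0.6,"linear":[-1.2,-0.9,1.5],"twist":0},{"jaw":0.6,"linear":[-0.5,-0.4,2.3],"twist":0},{"jaw":0.6,"linear":[0,0,2.3],"twist":0},{"jaw":0.6,"linear":[0,0,1.8],"twist":0},{"jaw":0.6,"linear":[0,0,1],"twist":0},{"jaw":0.6,"linear":[0,0,0.5],"twist":0},{"jaw":0.6,"linear":[0,0,0],"twist":0}]' 15|grep -E "pos|ft|grip"
python3 -m pendant '[{"jaw":0.6,"linear":[0,0,0.3],"twist":0},{"jaw":0.6,"linear":[0,0,0.2],"twist":0},{"jaw":0.6,"linear":[0,0,0],"twist":0}]' 6|grep -E "pos|ft"
python3 tilt.py|head -3
```

```text
position: [0.571, -0.0304, 0.042]
ft_force: [0.8, 0.4, -1.9]
grip_width: 0.0641
grip_force: 15.0
position: [0.5718, -0.0304, 0.0383]
ft_force: [-1.8, 0.6, -1.3]
scene 45
x [-28. -26. -16.   4.  28.] up [-4.  5. 17. 28. 34.]
[[-28.0, -13.0, 24.0], [-27.0, -10.0, 16.0], [-25.0, -14.0, 24.0], [-24.0, -21.0, 17.0], [-22.0, -16.0, 18.0], [-21.0, -13.0, 16.0], [-19.0, -19.0, 4.0], [-16.0, -22.0, 14.0], [-14.0, -25.0, 17.0], [-12.0, -22.0, 10.0], [-10.0, -24.0, 21.0], [-9.0, -23.0, -1.0], [-6.0, -23.0, 17.0], [-3.0, -26.0, 16.0], [25.0, -11.0, 20.0]]
```

```bash
python3 -m pendant '[{"jaw":0.6,"linear":[0,0,0.3],"twist":0},{"jaw":0.6,"linear":[0,0,0.2],"twist":0},{"jaw":0.6,"linear":[0,0,0],"twist":0}]'|grep -E "pos|ft"
python3 -m pendant '[{"jaw":0.6,"linear":[0,0,0.2],"twist":0},{"jaw":0.6,"linear":[0,0,0],"twist":0}]'|grep -E "pos|ft"
python3 -m pendant '[{"jaw":0.6,"linear":[0,0,0.2],"twist":0},{"jaw":0.6,"linear":[0,0,0],"twist":0}]'|grep -E "pos|ft"
python3 -m pendant '[{"jaw":0.6,"linear":[0,0,0.2],"twist":0},{"jaw":0.6,"linear":[0,0,0],"twist":0}]'|grep -E "pos|ft"
```

```text
position: [0.5723, -0.0312, 0.0336]
ft_force: [-0.3, -1.9, 4.0]
position: [0.5723, -0.0314, 0.0317]
ft_force: [-0.5, -2.5, 4.9]
position: [0.5724, -0.0315, 0.0297]
ft_force: [-1.2, -3.5, 4.6]
position: [0.5725, -0.0315, 0.0278]
ft_force: [-0.2, -3.7, 5.3]
```

```bash
python3 -m pendant '[{"jaw":0.7,"linear":[0,0,0],"twist":0},{"jaw":0.85,"linear":[0,0,0],"twist":0},{"jaw":1,"linear":[0,0,0],"twist":0},{"jaw":1,"linear":[0,0,0],"twist":0},{"jaw":1,"linear":[0,0,-0.5],"twist":0},{"jaw":1,"linear":[0,0,-1.5],"twist":0},{"jaw":1,"linear":[0,0,-3],"twist":0},{"jaw":1,"linear":[0,0,-4],"twist":0},{"jaw":1,"linear":[0,0,-4],"twist":0},{"jaw":1,"linear":[0,0,-4],"twist":0},{"jaw":1,"linear":[0,0,-4],"twist":0},{"jaw":1,"linear":[0,0,-4],"twist":0}]'|grep -E "pos|ft|grip"
python3 tilt.py>/dev/null;python3 - <<'E'
from h import *
d=dict(np.load("scene_t.npz"));t=dict(np.load("top_t.npz"))
cv2.imwrite("pics/c8.png",np.hstack([cv2.resize(t["color"][150:250,180:280],(400,400),interpolation=2),cv2.resize(d["color"][180:280,220:320],(400,400),interpolation=2)]))
P=cloud(d);hsv=cv2.cvtColor(d["color"],cv2.COLOR_BGR2HSV)
m=(np.hypot(P[...,0]-.572,P[...,1]+.032)<.045)&(P[...,2]>.05)&(hsv[...,1]>150)&(P[...,2]<.08);q=P[m];print(len(q))
A=np.c_[q[:,:2],np.ones(len(q))];print(np.linalg.lstsq(A,q[:,2],rcond=None)[0],q.mean(0))
E
python3 balls.py
```

```text
position: [0.5691, -0.029, 0.2789]
ft_force: [0.8, 0.1, 0.1]
grip_width: 0.0871
grip_force: 0.0
72
[0.04080554 0.05886798 0.03552019] [ 0.5745566  -0.04074115  0.05656693]
scene [219.  190.7] 7 [ 0.4765 -0.303   0.009 ]
scene [203.  193.3] 7 [ 0.5177 -0.3503  0.009 ]
scene [208.4 199.7] 24 [ 0.5354 -0.3135  0.009 ]
top [320.  194.3] 18 [ 0.5514 -0.3183  0.009 ]
top [303.  195.4] 14 [ 0.5467 -0.2661  0.009 ]
top [317.  200.6] 31 [ 0.5319 -0.3095  0.009 ]
top [329.5 203.5] 16 [ 0.5241 -0.3479  0.009 ]
top [313.9 216.6] 17 [ 0.4826 -0.3008  0.009 ]
```

View pics/c8.png

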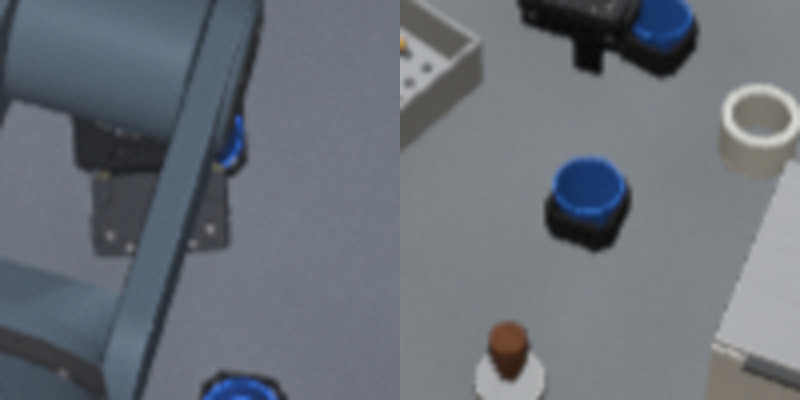

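The left (top) half is mostly arm, with a bit of blue cup at (235,145). The right (scene) half shows the cup standing upright at (588,200), free of the gripper. All six balls are in the basket. Now the lid: the bar centre is at about (0.570, 0.279, 0.203), and the fingers already close across it.

```bash
python3 -m pendant '[{"jaw":1,"linear":[1.5,0.2,0],"twist":0},{"jaw":1,"linear":[3,0.3,0],"twist":0},{"jaw":1,"linear":[3.8,0.4,0],"twist":0},{"jaw":1,"linear":[3.8,0.4,0],"twist":0},{"jaw":1,"linear":[3.8,0.4,0],"twist":0},{"jaw":1,"linear":[3.8,0.4,0],"twist":0},{"jaw":1,"linear":[3.8,0.4,0],"twist":0},{"jaw":1,"linear":[3.2,0.3,0],"twist":0},{"jaw":1,"linear":[2.2,0.2,0],"twist":0},{"jaw":1,"linear":[1.2,0,0],"twist":0},{"jaw":1,"linear":[0.5,0,0],"twist":0},{"jaw":1,"linear":[0,0,0],"twist":0}]'|grep -E "pos|ft"
python3 st.py "[.5696,.279,.207]"
```

```text
position: [0.5693, 0.2783, 0.2737]
ft_force: [-0.5, -0.2, 0.1]
t 40.43 pos [0.5693 0.2783 0.2737] q [ 0.28  0.51  1.37 -0.01  1.26  0.19] ft [-0.5 -0.2  0.1] angx 95.59
tool cm to target [0.11 0.02 6.67]
```

```bash
python3 -m pendant '[{"jaw":1,"linear":[0,0,1.2],"twist":0},{"jaw":1,"linear":[0,0,2.2],"twist":0},{"jaw":0.8,"linear":[0,0,1.8],"twist":0},{"jaw":0.6,"linear":[0,0,1],"twist":0},{"jaw":0.4,"linear":[0,0,0.45],"twist":0},{"jaw":0,"linear":[0,0,0],"twist":0},{"jaw":0,"linear":[0,0,0],"twist":0},{"jaw":0,"linear":[0,0,0],"twist":0},{"jaw":0,"linear":[0,0,0],"twist":0},{"jaw":0,"linear":[0,0,0],"twist":0},{"jaw":0,"linear":[0,0,0],"twist":0},{"jaw":0,"linear":[0,0,0],"twist":0}]' 20
python3 -m pendant '[{"jaw":0,"linear":[0,0,0],"twist":0},{"jaw":0,"linear":[0,0,0],"twist":0},{"jaw":0,"linear":[0,0,0],"twist":0}]'
```

```text
time: 41.43
position: [0.5708, 0.2779, 0.2093]
tool_rot: [0.672, 0.74, 0.001, 0.004]
ft_force: [0.5, 0.7, -0.4]
grip_width: 0.0281
grip_force: 0.0
time: 41.68
position: [0.5682, 0.2776, 0.2087]
tool_rot: [0.672, 0.74, -0.002, 0.002]
ft_force: [-5.4, -0.9, 3.1]
grip_width: 0.0113
grip_force: 20.0
```

```bash
python3 -m pendant '[{"jaw":0,"linear":[0,0.2,-0.6],"twist":0},{"jaw":0,"linear":[0,0.23,-0.65],"twist":0},{"jaw":0,"linear":[0,0.26,-0.6],"twist":0},{"jaw":0,"linear":[0,0.28,-0.6],"twist":0},{"jaw":0,"linear":[0,0.31,-0.58],"twist":0},{"jaw":0,"linear":[0,0.33,-0.58],"twist":0},{"jaw":0,"linear":[0,0.36,-0.55],"twist":0},{"jaw":0,"linear":[0,0.38,-0.54],"twist":0},{"jaw":0,"linear":[0,0.41,-0.51],"twist":0},{"jaw":0,"linear":[0,0.43,-0.5],"twist":0},{"jaw":0,"linear":[0,0.45,-0.48],"twist":0},{"jaw":0,"linear":[0,0.46,-0.47],"twist":0}]'
cat > lid.py <<'E'
from h import *
p=robot.get_obs()["position"];h=np.array([.5696,.279])+.145*np.array([.9952,.0976])
x=(p[:2]-h)@np.array([.9952,.0976]);z=p[2]-.006-.16
print("lid est deg",np.degrees(np.arctan2(z,-x)-np.arctan2(.043,.145)).round(1),"radius",np.hypot(x,z).round(4),"should be",np.hypot(.145,.043).round(4))
E
python3 lid.py
```

```text
time: 42.68
position: [0.6074, 0.2815, 0.2767]
tool_rot: [0.672, 0.74, -0.003, 0.001]
ft_force: [-10.2, -1.5, 5.9]
grip_width: 0.0116
grip_force: 20.0
lid est deg 29.4 radius 0.154 should be 0.1512
```

```bash
python3 -m pendant '[{"jaw":0,"linear":[0,0.33,-0.6],"twist":0},{"jaw":0,"linear":[0,0.34,-0.6],"twist":0},{"jaw":0,"linear":[0,0.54,-0.4],"twist":0},{"jaw":0,"linear":[0,0.54,-0.4],"twist":0},{"jaw":0,"linear":[0,0.57,-0.35],"twist":0},{"jaw":0,"linear":[0,0.57,-0.35],"twist":0},{"jaw":0,"linear":[0,0.6,-0.3],"twist":0},{"jaw":0,"linear":[0,0.6,-0.3],"twist":0},{"jaw":0,"linear":[0,0,0],"twist":0}]'
python3 lid.py
```

```text
time: 43.43
position: [0.6534, 0.2859, 0.31]
tool_rot: [0.672, 0.74, 0.001, 0.005]
ft_force: [-2.0, -2.2, -1.0]
grip_width: 0.0112
grip_force: 20.0
lid est deg 50.6 radius 0.1564 should be 0.1512
```

```bash
python3 -m pendant '[{"jaw":0,"linear":[0,0.6,-0.22],"twist":0},{"jaw":0,"linear":[0,0.6,-0.2],"twist":0},{"jaw":0,"linear":[0,0.5,-0.14],"twist":0},{"jaw":0,"linear":[0,0.35,-0.1],"twist":0},{"jaw":0,"linear":[0,0.2,-0.04],"twist":0},{"jaw":0,"linear":[0,0,0],"twist":0},{"jaw":0,"linear":[0,0,0],"twist":0}]'
python3 lid.py
python3 - <<'E'
from h import *
for n in("scene","top"):
    c=grab(n);P=cloud(c);X=np.array([.9952,.0976,0]);Y=np.array([-.0976,.9952,0]);h=np.array([.714,.2932,.16])
    L=np.stack([(P-h)@X,(P-h)@Y,P[...,2]-.16],-1);hsv=cv2.cvtColor(c["color"],cv2.COLOR_BGR2HSV)
    m=(np.abs(L[...,1])<.158)&(L[...,0]>-.12)&(L[...,0]<.05)&(L[...,2]>.03)&(L[...,2]<.18)&(hsv[...,1]<60)&(hsv[...,2]>90)&(np.abs(L[...,1])>.09)
    q=L[m];print(n,len(q))
    if len(q)>30:
        k=np.median(q[:,[0,2]],0);u=np.linalg.svd(q[:,[0,2]]-k,full_matrices=False)[2][0];print("slope deg",np.degrees(np.arctan2(u[1],-u[0]))%180,q.min(0).round(3),q.max(0).round(3))
E
python3 balls.py
```

```text
time: 44.02
position: [0.6746, 0.2881, 0.3171]
tool_rot: [0.672, 0.74, 0.001, 0.005]
ft_force: [-2.9, -3.4, 4.4]
grip_width: 0.0113
grip_force: 20.0
lid est deg 58.8 radius 0.1562 should be 0.1512
scene 2716
slope deg 58.863493481495624 [-0.093 -0.157  0.03 ] [-0.004  0.158  0.16 ]
top 867
slope deg 58.24555539443024 [-0.092 -0.157  0.03 ] [-0.007  0.158  0.161]
scene [219.  190.7] 7 [ 0.4765 -0.303   0.009 ]
scene [203.  193.3] 7 [ 0.5177 -0.3503  0.009 ]
scene [208.4 199.7] 24 [ 0.5354 -0.3135  0.009 ]
scene [355.7 232.2] 6 [0.4127 0.2324 0.009 ]
scene [382.2 240.4] 5 [0.4024 0.3266 0.009 ]
top [320.  194.3] 18 [ 0.5514 -0.3183  0.009 ]
top [303.  195.4] 14 [ 0.5467 -0.2661  0.009 ]
top [317.  200.6] 31 [ 0.5319 -0.3095  0.009 ]
top [329.5 203.5] 16 [ 0.5241 -0.3479  0.009 ]
top [313.9 216.6] 17 [ 0.4826 -0.3008  0.009 ]
```

The depth data puts the lid at 58–59° in both views. I'll hold still for half a second, check that the cup is still upright, and hand in.

```bash
python3 -m pendant '[{"jaw":0,"linear":[0,0,0],"twist":0},{"jaw":0,"linear":[0,0,0],"twist":0},{"jaw":0,"linear":[0,0,0],"twist":0},{"jaw":0,"linear":[0,0,0],"twist":0},{"jaw":0,"linear":[0,0,0],"twist":0},{"jaw":0,"linear":[0,0,0],"twist":0}]'; python3 lid.py
python3 - <<'E'
from h import *
c=grab("top");P=cloud(c);m=(np.hypot(P[...,0]-.572,P[...,1]+.032)<.05)&(P[...,2]>.02);q=P[m];print("cup",len(q),q.min(0).round(3),q.max(0).round(3))
print(robot.hand_in())
E
```

```text
time: 44.72
position: [0.6743, 0.2881, 0.3171]
tool_rot: [0.672, 0.74, 0.001, 0.005]
ft_force: [-2.6, -3.3, 5.1]
grip_width: 0.0114
grip_force: 20.0
lid est deg 58.7 radius 0.1562 should be 0.1512
cup 329 [ 0.542 -0.076  0.02 ] [ 0.608 -0.009  0.067]
the job is handed in; nothing more can be done
None
```

Job handed in at about 45 s: all six balls are in the steel basket (one fell onto the bench on the way and I picked it up and added it), the empty cup stands upright and free on the bench, and the arm is holding the lid still at about 59°; the hand-in gave no verdict.

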